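Empty the counting tray into the stock bin

TASK

Take the metal counting tray by its bridge handle and tip it so that the three loose pipe fittings on it slide off its open end into the open grey stock bin; do not touch the fittings with the gripper or let go of the tray in the air. Then turn the emptied tray so that it fits on the rubber mat and set it down there with all four feet on the mat, so that it stands level and does not rock, and let go. Leave the bin and the other things on the counter where they stand.

Things in the scene. Friction and masses are not known exactly. Their poses are not given: they have to be found in the camera images.
- tray: loose sheet-metal counting tray, 150 (x) x 120 (y) mm, 0.28 to 0.46 kg, on four rubber feet 16 mm across, 5 mm high; origin at the centre of its underside, level with the feet, z up. Its +x end is open, without wall or lip; the other sides have 3 mm walls with rims at z = 34 mm. Upper face of the floor at z = 8 mm. A dark bridge handle spans it along y, see tray_handle
- tray_handle (a point): middle of the handle's crossbar, at (-15, 0, 95) mm in the tray's frame, axes as the tray's. The bar is 12 mm thick in x, 26 mm high (z = 82 to 108 mm), 128 mm long in y, on two uprights at the side walls. Grip it in the middle with the fingers closing along the tray's x, tips not below z = 65 mm, to clear the fittings
- tray_spout (a point): middle of the tray's open edge, on the floor's upper face, at (75, 0, 8) mm in the tray's frame, axes as the tray's. The floor is smooth: fittings start to slide at 15 to 24 degrees of tilt, and about 40 degrees with this edge down empties the tray within a second
- foot_fl (a point): centre of the underside of the tray's foot at (62, 46, 0) mm in the tray's frame
- foot_fr (a point): centre of the underside of the tray's foot at (62, -46, 0) mm in the tray's frame
- foot_rl (a point): centre of the underside of the tray's foot at (-62, 46, 0) mm in the tray's frame
- foot_rr (a point): centre of the underside of the tray's foot at (-62, -46, 0) mm in the tray's frame
- bin: loose open grey plastic stock bin, 170 x 170 mm, 66 mm high (bead of the rim to 67 mm), walls 4 mm, inner floor at z = 10 mm, 0.6 kg; origin at the centre of its underside, z up, paper label on its -x face
- mat: black rubber counter mat with thin ribs along x, fixed to the counter, 170 (x) x 140 (y) x 6 mm thick; origin at the centre of its underside, on the counter, so its top is at z = 6 mm
- copper_cap: loose copper pipe cap, stepped cylinder 39 mm across, 37 mm high, starts standing on the tray; origin at the centre of its underside, z up
- tap_aerator: loose chromed tap aerator, stepped cylinder 34 mm across, 31 mm high, starts standing on the tray; origin at the centre of its underside, z up
- pipe_flange: loose grey pipe flange, disc 44 mm across, 12 mm high, starts lying on the tray; origin at the centre of its underside, z up
- tape_measure: bystander: tape measure, 76 x 74 x 34 mm, loose; origin at the centre of its underside
- glue_bottle: bystander: small white glue bottle standing, 28 mm across, 84 mm high, loose; origin at the centre of its underside
- ball_valve: bystander: brass ball valve with lever, 31 x 68 x 37 mm, lying loose on the counter (not one of the three fittings); origin at its underside below the valve's middle
There are look-alikes about, which are no part of the job. Leave any green or pink look-alike of the pipe_flange alone.

How it is judged:
By the outcome, as a careful person would: the job done as asked, in the order asked, and still so for the second after the job is handed in, with the robot touching nothing.
It also fails if it takes over 48 s, if anything falls off the work surface, if the arm or the gripper's body presses on something with over 40 N, if the wrist force passes 120 N, or if a joint passes its speed limit or range.

ROBOT

A 6-joint arm with a two-finger parallel gripper is mounted at the origin on a cart in front of the work surface, level with it; the furniture and walls round the work are solid. World frame = base frame: x ahead of the robot, y to its left, z up, the work surface at z = 0. Lengths are in m, angles in rad, forces in N, time in s.
With the tool pointing down it reaches from about 0.325 to 0.875 m from the base axis. Payload 4.4 kg.
Tool frame: the origin (TCP) lies midway between the tips of the shut fingers; the grasp point (between the pads) lies 19 mm behind it; z points along the fingers, y is the line along which they close (so a half turn about z gives the same grasp; the last joint's range is limited). The gripper opens to 85 mm and grips with 20 to 120 N. Pads are 22 mm wide; open, the fingers measure 114 mm over their backs; the gripper's body (76 mm by 85 mm) begins 54 mm behind the grasp point. The pads swing forward as they close: fully open they stand 13 mm farther back than shut.
Start: joints at [-1.296, 0.207, 1.542, -0, 1.393, -0.15], TCP at [0.237, -0.524, 0.231] pointing down, gripper open.
Joint ranges: [-2.73, 2.73], [-0.86, 2.22], [0.23, 2.46], [-1.11, 4.25], [0.08, 2.63], [-2.82, 2.82]. Speed limits (rad/s): [2.79, 2.79, 3.14, 3.14, 3.14, 3.14].

INTERFACE

Orientations are given as a unit quaternion [x, y, z, w].
In Python, from plant import ctrl, vision gives the robot as it stands.
- The arm moves only by the shell command python3 -m pendant 'ROWS'. ROWS is rows parted by semicolons, their numbers by spaces, 1 to 5 of them, each of 5 numbers: dx, dy, dz in m, then a turn about the tool's z in rad, then the finger opening in m; each row is the pose to reach, as a shift and turn from the pose commanded when the command began, along the tool's axes at that moment; what a row does not reach only later rows make up. A row lasts 1/8 s, in which the tool goes at most 0.0625 m and 0.188 rad, less where a joint would pass 70% of its speed; a pose out of reach is approached as far as the arm can. The fingers move at their own pace and stop on an object; the grip force is fixed at half the most. Time passes only in rows, so rows that do not move let the fingers close. It prints the time, the measured TCP pose, the force, the opening and the grip force at its end.
- ctrl.observe(): the state, without advancing time (a new reading comes with each control period).
- vision.read_camera(name): name is "scene" or "top"; returns the picture (384x512x3 uint8, red, green, blue); there is no depth.
- vision.get_calibration(name): a dict with "mtx" (3x3 intrinsics, pixels), "rvec" (rotation vector, rad) and "tvec" (3), from world to camera coordinates, as OpenCV has them. Camera axes: x right, y down, z forward; pixel columns grow to the right and rows downward; lengths in m; the calibration is good to about 2 mm. A picture is of the moment at which its call begins. get_calibration takes no time and is no camera call.
- ctrl.finish_job(): hands the job in; it is judged then, once.
The state is a dict: "t": time; "joint_positions": joint angles; "qd": joint speeds; "effort": joint torques, N m; "position": TCP position; "orientation": TCP orientation; "wrist_force": force on the tool from outside, world axes, zero at the start; "wrist_torque": the same for the moment, N m; "opening": finger opening in m; "grasp_force": force on a finger pad.
Only numpy, scipy, OpenCV 4.12 (cv2) and the standard library are available. Lean on these libraries where they do the work, as an engineer would, in place of code of your own. Each camera call takes 0.05 s, during which the arm holds its last target. There are 200 camera calls.

## Working session

There is one attempt and no reset: what is moved stays moved. The work goes in short steps, Python scripts to look and compute and a shell command to move; the robot and the scene stay as the last step left them, time stands still between calls to the robot, and variables do not carry over. Pictures are saved under pics/ and viewed, at most 10 in all, crops included, and the job is handed in when it is done.

```bash
mkdir -p pics; ls; python3 - <<'E'
from plant import ctrl, vision
import cv2
for n in("scene","top"):
    im=vision.read_camera(n); cv2.imwrite(f"pics/{n}0.png",im[...,::-1]); print(n,vision.get_calibration(n))
print(ctrl.observe())
E
```

```text
pics
scene {'mtx': array([[457.2625258 ,   0.        , 253.8771576 ],
       [  0.        , 457.2625258 , 194.94556145],
       [  0.        ,   0.        ,   1.        ]]), 'rvec': array([ 0.91187449, -2.56305201,  0.98298432]), 'tvec': array([0.40145447, 0.30880621, 1.10728317])}
top {'mtx': array([[350.44056045,   0.        , 257.24480523],
       [  0.        , 350.44056045, 190.13529284],
       [  0.        ,   0.        ,   1.        ]]), 'rvec': array([ 2.16881651, -2.17146573,  0.08677684]), 'tvec': array([-0.01612348,  0.56216869,  1.17459731])}
{'t': 0.1, 'joint_positions': array([-1.29551290e+00,  2.07402199e-01,  1.54285601e+00, -1.70102973e-05,
        1.39348189e+00, -1.50481305e-01]), 'qd': array([ 0.00037799, -0.00109028, -0.0046538 ,  0.00025562,  0.0019617 ,
        0.00099467]), 'effort': array([ 8.04329829e-05, -3.84089684e+01, -2.92547715e+01, -1.74877373e-04,
        4.80966526e-03,  1.00055490e-05]), 'position': array([ 0.23728687, -0.52298594,  0.23018229]), 'orientation': array([ 9.77425113e-01,  2.11279424e-01, -7.53119125e-05, -1.07111196e-03]), 'wrist_force': array([-0.46687153,  0.26629167,  0.00597994]), 'wrist_torque': array([0.0376628 , 0.00689178, 0.01356019]), 'grasp_force': 0.0, 'opening': 0.08535407066767375}
```

View pics/scene0.png

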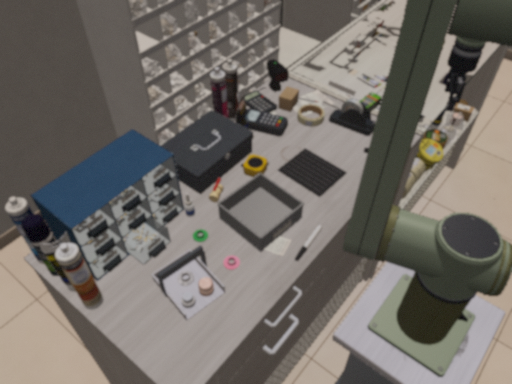

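View pics/top0.png

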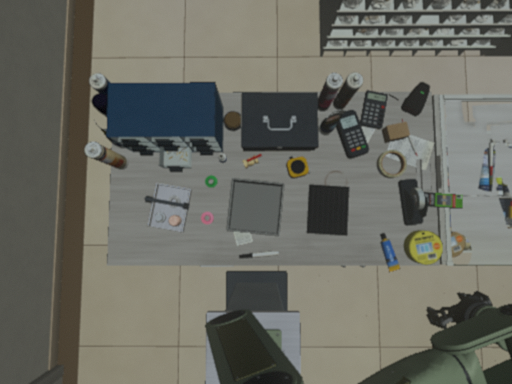

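Scene view: the tray with dark handle is at about (190,283) and the grey bin at (260,210). The mat is at (313,170), with green and pink rings at (200,236) and (232,263). Top view: tray (170,208), bin (256,207), mat (328,210). 
Candidates for the tray: the metal tray with handle at top (170,208), the grey bin (256,207) and the black toolbox with handle (280,120). I choose (170,208), and check it in a close crop.

```bash
python3 - <<'E'
import cv2,numpy as np
a=cv2.imread("pics/top0.png")[140:250,130:230]; b=cv2.imread("pics/scene0.png")[225:325,140:250]
a=cv2.resize(a,(400,440),interpolation=cv2.INTER_CUBIC);b=cv2.resize(b,(396,360),interpolation=cv2.INTER_CUBIC)
o=np.zeros((440,800,3),np.uint8);o[:,:400]=a;o[:360,400:796]=b
cv2.imwrite("pics/crop1.png",o)
E
```

```text
(no output)
```

View pics/crop1.png

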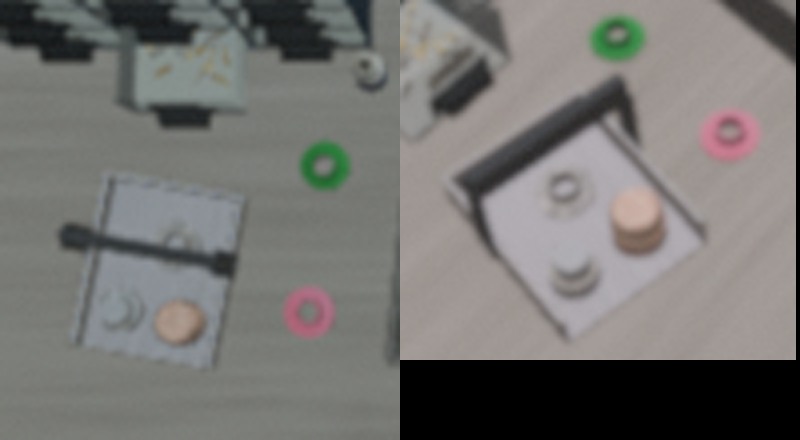

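```bash
python3 -m pendant 2>&1 | head -30; cat > h.py <<'E'
import cv2,numpy as np
from scipy.optimize import least_squares
from plant import ctrl,vision
C={n:vision.get_calibration(n) for n in("scene","top")}
def proj(n,P): c=C[n]; return cv2.projectPoints(np.float64(P).reshape(-1,3),c["rvec"],c["tvec"],c["mtx"],None)[0][:,0]
def place(P,q): c,s=np.cos(q[2]),np.sin(q[2]); P=np.float64(P)/1000; return np.c_[q[0]+c*P[:,0]-s*P[:,1],q[1]+s*P[:,0]+c*P[:,1],P[:,2]]
def fit(obs,q0):  # obs: {cam:[(model mm),(px)]}
    f=lambda q:np.concatenate([(proj(n,place([m for m,_ in l],q))-np.float64([p for _,p in l])).ravel() for n,l in obs.items()])
    r=least_squares(f,q0,x_scale=[.1,.1,1]); return r.x,np.abs(r.fun).max()
E
python3 - <<'E'
from h import *
t=lambda x,y:(130+x/4,140+y/4); s=lambda x,y:(140+(x-400)/3.6,225+y/3.6)
q,e=fit({"top":[((-75,-60,34),t(110,177)),((-75,60,34),t(245,197)),((75,60,8),t(213,367)),((75,-60,8),t(80,345)),((-15,64,95),t(235,262)),((-15,-64,95),t(62,236))],
 "scene":[((75,60,8),s(705,240)),((75,-60,8),s(565,340)),((-15,64,108),s(615,82)),((-15,-64,108),s(468,185))]},[.5,.3,3])
print("tray",q,e)
m=lambda a,b,z:[(-a,-b,z),(-a,b,z),(a,b,z),(a,-b,z)]
q2,e=fit({"top":list(zip(m(85,85,67),[(228,233.5),(280,234.5),(284,180.5),(232,179.5)][1::-1]+[(232,179.5),(284,180.5)]))},[.5,0,0]);
for o in ([(280,234.5),(228,233.5),(232,179.5),(284,180.5)],): q2,e=fit({"top":list(zip(m(85,85,67),o))},[.5,0,0]);print("bin",q2,e)
g=cv2.imread("pics/top0.png",0)[175:245,295:360]; mk=(g<60).astype(np.uint8); k,l,st,ce=cv2.connectedComponentsWithStats(mk); i=1+st[1:,4].argmax(); r=cv2.minAreaRect(np.argwhere(l==i)[:,::-1].astype(np.float32)); print(r)
bx=cv2.boxPoints(r)+[295,175]; print(bx)
im={n:cv2.imread(f"pics/{n}0.png") for n in C}
def lines(q,P,loops,col):
    W=place(P,q)
    for n in C:
        for lo in loops: cv2.polylines(big[n],[np.int32(np.round((proj(n,W[lo])+.5-off[n])*S*16))],True,col,1,cv2.LINE_AA,4)
S=4;off={"top":np.array([135,150]),"scene":np.array([145,200])}
big={n:cv2.resize(im[n][off[n][1]:off[n][1]+100,off[n][0]:off[n][0]+100],None,fx=S,fy=S,interpolation=cv2.INTER_CUBIC) for n in C}
lines(q,m(75,60,0)+m(75,60,34)+[(-21,-64,108),(-21,64,108),(-9,64,108),(-9,-64,108)],[[0,1,2,3],[4,5,6,7],[8,9,10,11]],(0,0,255))
lines(q2,m(85,85,67)+m(85,85,0),[[0,1,2,3],[4,5,6,7]],(0,255,255))
cv2.imwrite("pics/ov.png",np.hstack([big["top"],big["scene"]]))
E
```

```text
Traceback (most recent call last):
TypeError: make.<locals>.jog() missing 1 required positional argument: 'text'
tray [0.50245018 0.28239461 2.96543257] 4.283401489188748
bin [ 0.50317028 -0.01302968 -0.04794167] 1.9177179173245804
((32.44887924194336, 34.52244567871094), (39.50065612792969, 48.139862060546875), 2.8624050617218018)
[[306.52119637 232.57606506]
 [308.92518806 184.4962616 ]
 [348.37656403 186.46882629]
 [345.97257233 234.54862976]]
```

View pics/ov.png

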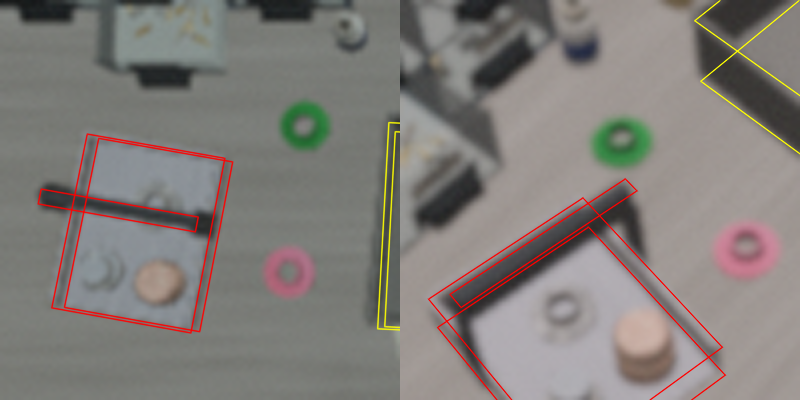

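The overlay fits the tray to a few mm: the tray is at about (0.502, 0.282), open end towards the robot. The jog turns only about the tool's z, so I'll check in free air what the arm does with orientation at its reach limit.

```bash
python3 -m pendant '0 -0.06 0 0 0.085; 0 -0.12 0 0 0.085; 0 -0.18 0 0 0.085; 0 -0.24 0 0 0.085; 0 -0.30 0 0 0.085'; python3 -c "
from plant import ctrl
o=ctrl.observe();print(o['joint_positions'],o['position'],o['orientation'])"
```

```text
t: 0.72
position: [0.113, -0.2484, 0.2307]
orientation: [0.977, 0.212, -0.0, -0.001]
wrist_force: [-0.6, 0.4, 2.2]
opening: 0.0852
grasp_force: 0.0
[-1.46491638e+00 -5.37649165e-01  2.17440682e+00 -3.72417812e-04
  1.50595967e+00 -3.20698214e-01] [ 0.11296605 -0.2483944   0.23068078] [ 9.77337237e-01  2.11687446e-01 -1.24456185e-04 -5.79013900e-04]
```

```bash
python3 -m pendant '0 -0.05 0 0 0.085; 0 -0.10 0 0 0.085; 0 -0.14 0 0 0.085'; python3 -c "
from plant import ctrl
o=ctrl.observe();print(o['joint_positions'],o['position'],o['orientation'])"
```

```text
t: 1.1
position: [0.0713, -0.1568, 0.2269]
orientation: [0.978, 0.21, -0.003, -0.018]
wrist_force: [-0.8, -0.6, -0.6]
opening: 0.085
grasp_force: 0.0
[-1.63503303 -0.85837082  2.3166373  -0.0159308   1.71727594 -0.48918717] [ 0.07129893 -0.1568424   0.22693843] [ 0.97755702  0.20983751 -0.00296107 -0.01848569]
```

```bash
python3 -m pendant '0 -0.03 0 0 0.085; 0 -0.06 0 0 0.085'; python3 -m pendant '0 0.06 0 0 0.085; 0 0.12 0 0 0.085';  python3 -c "
from plant import ctrl
o=ctrl.observe();print(o['joint_positions'],o['position'],o['orientation'])"
```

```text
t: 1.35
position: [0.0666, -0.1471, 0.2285]
orientation: [0.977, 0.212, -0.008, -0.035]
wrist_force: [-0.8, -0.3, 0.2]
opening: 0.0847
grasp_force: 0.0
t: 1.6
position: [0.1174, -0.2585, 0.2211]
orientation: [0.977, 0.212, -0.008, -0.031]
wrist_force: [-0.9, -0.8, 1.1]
opening: 0.0853
grasp_force: 0.0
[-1.42868152 -0.43295664  2.13631541 -0.02100695  1.49946454 -0.28273885] [ 0.11738052 -0.25853427  0.22106912] [ 0.9767848   0.21176727 -0.00827253 -0.0312673 ]
```

Important finding: at the reach limit the command settles on a tilted pose and the tilt persists. So tilt can be built up against a limit, and a turn about the tilted tool's z then picks which edge of the tray is lowest. I'll fit the arm model to plan this.

```bash
cat > kin.py <<'E'
import numpy as np
from scipy.optimize import least_squares
from scipy.spatial.transform import Rotation as R
D=[([-1.2955,.20740,1.54286,0,1.39348,-.1505],[.23729,-.52299,.23018]),([-1.46492,-.53765,2.17441,0,1.50596,-.3207],[.11297,-.24839,.23068]),
([-1.63503,-.85837,2.31664,-.01593,1.71728,-.48919],[.07130,-.15684,.22694]),([-1.42868,-.43296,2.13632,-.0210,1.49946,-.28274],[.11738,-.25853,.22107])]
def fk(q,p):
    L1,L2,e,Lt,h,a0,d,Lw=p
    # arm frame: x radial, y left, z up; pitch about y
    A=R.from_euler('z',q[0]);B=A*R.from_euler('y',q[1]);Cc=B*R.from_euler('y',q[2]);Dd=Cc*R.from_euler('z',q[3]);E=Dd*R.from_euler('y',q[4]);F=E*R.from_euler('z',q[5])
    return A.apply([a0,d,h])+B.apply([0,0,L1])+Cc.apply([e,0,L2])+E.apply([0,0,Lt]),F
E
python3 - <<'E'
from kin import *
f=lambda p:np.r_[np.concatenate([fk(q,p)[0]-x for q,x in D]),(p[[2,5,7]])*1e-2]
for s in(.086,-.086):
    r=least_squares(f,[.4,.4,0,.25,.2,0,s,0]);print(r.x.round(4),np.abs(r.fun).max())
p=r.x if r.x[6]>0 else least_squares(f,[.4,.4,0,.25,.2,0,.086,0]).x
for q,x in D: print(fk(q,p)[1].as_quat().round(3))
E
```

```text
[4.548e-01 4.994e-01 9.350e-02 3.161e-01 2.823e-01 1.000e-04 8.620e-02
 0.000e+00] 0.0009349867792303958
[4.548e-01 4.994e-01 9.350e-02 3.161e-01 2.823e-01 1.000e-04 8.620e-02
 0.000e+00] 0.0009349867668348291
[ 0.542  0.841  0.001 -0.001]
[ 0.541  0.841  0.    -0.   ]
[ 0.543  0.84   0.011 -0.015]
[ 0.541  0.84   0.016 -0.028]
```

```bash
cat >> kin.py <<'E'
P=least_squares(lambda p:np.r_[np.concatenate([fk(q,p)[0]-x for q,x in D]),(p[[2,5,7]])*1e-2],[.4,.4,0,.25,.2,0,.086,0]).x
G=R.from_euler('z',np.pi/2)
LO=np.array([-2.73,-.86,.23,-1.11,.08,-2.82]);HI=np.array([2.73,2.22,2.46,4.25,2.63,2.82])
def FK(q): x,r=fk(q,P); return x,r*G
def ik(x,r,q0,w):
    def f(q): a,b=FK(q); return np.r_[a-x,w*(b*r.inv()).as_rotvec()]
    s=least_squares(f,np.clip(q0,LO+1e-6,HI-1e-6),bounds=(LO,HI),xtol=1e-10,ftol=1e-10); return s.x
def tilt(r,q): # tilt in arm plane: + = tips towards base
    z=r.as_matrix()[:,2]; 
    return np.degrees(np.arctan2(-(z@[np.cos(q[0]),np.sin(q[0]),0]),-z[2]))
E
python3 - <<'E'
from kin import *
q=D[1][0]
for w in(.1,.2,.3,.5,1):
    x,r=FK(q); u=r.as_matrix()[:,1]
    q3=ik(x-.14*u,r,q,w); x3,r3=FK(q3); q4=ik(x3-.06*r3.as_matrix()[:,1],r3,q3,w); x4,r4=FK(q4)
    print(w,np.hypot(*x3[:2]).round(4),x3[2].round(4),tilt(r3,q3),np.hypot(*x4[:2]).round(4),x4[2].round(4),tilt(r4,q4))
w=.3
print("obs r3 .1723 z .227 tilt 2.0 ; r4 .1615 .2285 3.7")
# explore: from (radius,height,tilt0) pushes of 0.06x5 in 8 directions
for t0 in(0,40):
  for rad in(.3,.4,.5,.6,.7,.8):
    for z in(.1,.2,.3,.5):
        x=np.array([rad,0,z]); r=R.from_matrix(np.c_[[0,1,0],[1,0,0],[0,0,-1.]]) 
        r=R.from_euler('y',np.radians(t0))*r
        qs=ik(x,r,[-.1,.2,1.5,0,1.4,1.5],w); xx,rr=FK(qs)
        if np.linalg.norm(xx-x)>.01: continue
        out=[]
        for a in range(0,360,45):
            d=np.array([np.cos(np.radians(a)),0,np.sin(np.radians(a))]); qq=qs;X,RR=xx,rr
            for k in range(6): qq=ik(X+.06*d,RR,qq,w); X,RR=FK(qq)
            out.append(round(float(tilt(RR,qq)-tilt(rr,qs)),1))
        print(t0,rad,z,out)
E
```

```text
0.1 0.1375 0.2305 7.434420320146203 0.0838 0.2389 16.334925926157258
0.2 0.1474 0.2299 5.8478798632790205 0.1052 0.2357 12.752225328311235
0.3 0.1568 0.2294 4.323996266456013 0.1256 0.2327 9.386677395339074
0.5 0.169 0.2287 2.3753628231452604 0.1518 0.2288 5.119706323856114
1 0.1788 0.228 0.7982988560263716 0.1732 0.2254 1.669283365336435
obs r3 .1723 z .227 tilt 2.0 ; r4 .1615 .2285 3.7
0 0.3 0.1 [0.0, 0.0, 0.0, 11.0, 18.4, 15.0, 1.1, 0.0]
0 0.3 0.2 [0.0, 0.0, -0.0, 8.0, 20.1, 18.7, 0.0, -0.0]
0 0.3 0.3 [-0.0, -0.0, -0.0, 3.5, 20.6, 14.0, 0.0, -0.0]
0 0.3 0.5 [-0.0, -1.5, -4.8, -3.8, 12.3, 11.7, 0.0, -0.0]
0 0.4 0.1 [-0.0, -0.0, 0.0, 2.6, 10.5, 6.5, 0.0, -0.0]
0 0.4 0.2 [-0.0, -0.0, -0.0, 0.5, 11.8, 9.9, -0.0, -0.0]
0 0.4 0.3 [-0.0, -0.0, -0.0, 0.0, 12.1, 8.0, 0.0, -0.0]
0 0.4 0.5 [-0.0, -7.1, -5.0, -0.0, 6.2, 3.3, 0.0, -0.0]
0 0.5 0.1 [-0.0, -0.0, -0.0, 0.0, 5.4, 0.0, -0.0, -0.0]
0 0.5 0.2 [-0.0, -0.0, -0.0, 0.0, 3.5, 1.0, 0.0, -0.0]
0 0.5 0.3 [-0.0, -1.0, -0.0, 0.0, 3.7, 0.0, 0.0, -0.0]
0 0.5 0.5 [-6.3, -13.6, -6.4, -0.0, 0.0, 0.0, 0.0, -0.0]
0 0.6 0.1 [-2.2, -0.0, -0.0, 0.0, 0.0,
[... 1118 characters left out ...]
0, 0.1]
40 0.5 0.1 [-11.2, -5.2, -0.0, -0.3, -0.7, -0.3, -0.0, -2.9]
40 0.5 0.2 [-11.9, -7.9, -1.4, -0.3, -0.7, -0.3, -0.0, -1.4]
40 0.5 0.3 [-13.3, -13.0, -10.0, -0.3, -0.7, -0.3, -0.0, -1.0]
40 0.5 0.5 [-20.7, -27.7, -27.3, -15.3, -0.7, -0.3, 0.0, -2.9]
40 0.6 0.1 [-20.8, -14.4, -0.0, -0.2, -0.4, -0.2, -0.0, -12.2]
40 0.6 0.2 [-21.4, -16.9, -6.2, -0.2, -0.4, -0.2, -0.0, -10.9]
40 0.6 0.3 [-22.5, -19.7, -14.1, -0.2, -0.4, -0.2, -0.0, -10.3]
40 0.6 0.5 [-26.9, -31.4, -28.5, -14.2, -0.4, -0.2, 0.0, -10.2]
40 0.7 0.1 [-30.3, -24.3, -4.7, -0.1, -0.2, -0.1, -0.5, -21.4]
40 0.7 0.2 [-30.8, -26.7, -11.0, -0.1, -0.2, -0.1, -0.0, -20.1]
40 0.7 0.3 [-31.7, -29.5, -17.7, -0.1, -0.2, -0.1, -0.0, -19.3]
```

```bash
cat > sim.py <<'E'
from kin import *
def run(rad,z,t0,angs,n=6,d=.18,w=.5):
    for a in angs:
        x=np.array([rad,0,z]); r=R.from_euler('y',np.radians(t0))*R.from_matrix(np.c_[[0,1,0],[1,0,0],[0,0,-1.]])
        q=ik(x,r,[-.1,.2,1.5,0,1.4,1.5],w); X,r=FK(q)
        if np.linalg.norm(X-x)>.01: print(t0,rad,z,"unreach");return
        s=[]
        for k in range(n):
            q=ik(X+d*np.array([np.cos(np.radians(a)),0,np.sin(np.radians(a))]),r,q,w);X,r=FK(q)
            s.append("%.0f(%.2f,%.2f)"%(tilt(r,q),X[0],X[2]))
        print(t0,rad,z,a,*s)
E
python3 - <<'E'
from sim import *
print("S1 tilt");[run(r,.5,0,[90,60,30]) for r in(.5,.6)]
print("S1 untilt");[run(r,z,-40,[180,210,240,150,120]) for r,z in((.45,.25),(.45,.4))]
print("S2 tilt");[run(r,z,0,[180,210]) for r,z in((.3,.25),(.3,.35))]
print("S2 untilt");[run(r,z,40,[90,60,45]) for r,z in((.4,.4),(.5,.4))]
E
```

```text
S1 tilt
0 0.5 0.5 90 -0(0.50,0.68) -3(0.47,0.80) -8(0.41,0.84) -13(0.36,0.88) -19(0.33,0.91) -23(0.30,0.93)
0 0.5 0.5 60 -0(0.59,0.66) -6(0.61,0.72) -14(0.61,0.75) -22(0.63,0.79) -31(0.65,0.83) -40(0.67,0.86)
0 0.5 0.5 30 -0(0.66,0.59) -6(0.73,0.61) -15(0.79,0.61) -24(0.85,0.61) -33(0.90,0.62) -42(0.96,0.63)
0 0.6 0.5 90 -0(0.60,0.68) -5(0.54,0.76) -11(0.48,0.82) -17(0.43,0.87) -23(0.39,0.90) -29(0.36,0.94)
0 0.6 0.5 60 -1(0.67,0.64) -9(0.67,0.69) -17(0.67,0.73) -26(0.68,0.77) -35(0.70,0.82) -44(0.72,0.86)
0 0.6 0.5 30 -2(0.74,0.57) -10(0.78,0.57) -19(0.84,0.58) -28(0.89,0.59) -38(0.95,0.60) -47(1.00,0.62)
S1 untilt
-40 0.45 0.25 180 -32(0.36,0.24) 31(0.17,0.22) 37(-0.01,0.22) 37(-0.17,0.22) 37(-0.33,0.22) 37(-0.49,0.22)
-40 0.45 0.25 210 -31(0.35,0.21) -22(0.31,0.18) -14(0.26,0.17) -6(0.22,0.16) 1(0.17,0.15) 7(0.13,0.16)
-40 0.45 0.25 240 -33(0.42,0.12) -30(0.41,-0.06) -19(0.37,-0.16) -6(0.34,-0.29) 6(0.29,-0.44) 16(0.21,-0.60)
-40 0.45 0.25 150 -32(0.37,0.34) -24(0.31,0.46) -14(0.23,0.58) -0(0.04,0.67) -23(-0.09,0.78) -32(-0.13,0.82)
-40 0.45 0.25 120 -35(0.38,0.41) -29(0.32,0.58) 
[... 881 characters left out ...]
5(-0.78,0.38)
0 0.3 0.35 210 2(0.17,0.26) 8(0.12,0.16) 14(0.09,0.17) 19(0.06,0.18) 12(-0.01,0.19) -8(-0.19,0.13)
S2 untilt
40 0.4 0.4 90 40(0.40,0.58) 31(0.38,0.64) 22(0.36,0.72) 15(0.34,0.80) 10(0.30,0.87) 3(0.25,0.90)
40 0.4 0.4 60 39(0.49,0.55) 30(0.52,0.60) 21(0.55,0.64) 14(0.55,0.68) 9(0.54,0.71) 2(0.54,0.74)
40 0.4 0.4 45 40(0.53,0.53) 31(0.58,0.55) 23(0.61,0.58) 17(0.62,0.60) 10(0.63,0.62) 3(0.65,0.64)
40 0.5 0.4 90 38(0.49,0.56) 29(0.45,0.63) 21(0.42,0.70) 13(0.40,0.77) 6(0.36,0.84) 3(0.31,0.88)
40 0.5 0.4 60 37(0.57,0.52) 28(0.58,0.58) 19(0.59,0.62) 14(0.57,0.66) 8(0.56,0.70) 1(0.56,0.73)
40 0.5 0.4 45 37(0.60,0.50) 28(0.64,0.53) 22(0.64,0.56) 16(0.64,0.58) 8(0.65,0.61) 1(0.67,0.63)
```

```bash
cat > w.py <<'E'
import sys
from kin import *
from plant import ctrl
o=ctrl.observe();r=R.from_quat(o["orientation"]);q=o["joint_positions"];x=o["position"];M=r.as_matrix();z=M[:,2]
print("t %.2f pos"%o["t"],x.round(4),"yaw(tool y) %.3f"%np.arctan2(M[1,1],M[0,1]),"tiltvec deg",np.degrees(np.arctan2(np.hypot(z[0],z[1]),-z[2])*z[:2]/(np.hypot(*z[:2])+1e-9)).round(2),"q",q.round(2),"open %.4f F %.0f"%(o["opening"],o["grasp_force"]),"wf",o["wrist_force"].round(1))
a=[float(v) for v in sys.argv[2:]]
if len(sys.argv)>1:
    d=np.array(a[:3])-(x if sys.argv[1]=="to" else 0); print("tool shift",(M.T@d).round(4))
E
python3 w.py to .066 -.596 .5; python3 -c "
from h import C;import cv2
for n in C: print(n,-cv2.Rodrigues(C[n]['rvec'])[0].T@C[n]['tvec'])"
```

```text
t 1.60 pos [ 0.1174 -0.2585  0.2211] yaw(tool y) -1.144 tiltvec deg [-1.69  3.3 ] q [-1.43 -0.43  2.14 -0.02  1.5  -0.28] open 0.0853 F 0 wf [-0.9 -0.8  1.1]
tool shift [-0.1874  0.2673 -0.2963]
scene [-0.02088326  0.64682246  1.03140079]
top [ 0.45381807 -0.0293019   1.22031267]
```

```bash
python3 -m pendant '-0.02 0.04 -0.04 0 0.085; -0.045 0.075 -0.08 0 0.085; -0.07 0.11 -0.12 0 0.085; -0.10 0.145 -0.155 0 0.085; -0.12 0.175 -0.19 0 0.085' |head -2; python3 -m pendant '-0.02 0.035 -0.04 0 0.085; -0.045 0.065 -0.075 0 0.085; -0.065 0.09 -0.105 0 0.085'|head -2;  python3 w.py rel -0.0 -.09 .156
```

```text
t: 2.22
position: [0.0846, -0.4789, 0.3973]
t: 2.6
position: [0.066, -0.5941, 0.4957]
t 2.60 pos [ 0.066  -0.5941  0.4957] yaw(tool y) -1.144 tiltvec deg [-1.73  3.66] q [-1.59  0.25  0.96 -0.03  1.99 -0.46] open 0.0849 F 0 wf [ 0.2 -0.8 -0.3]
tool shift [-0.0374  0.0707 -0.1614]
```

```bash
python3 -m pendant '-0.01 0.025 -0.055 0 0.085; -0.025 0.05 -0.11 0 0.085; -0.04 0.07 -0.16 0 0.085' |head -2; python3 w.py; python3 -m pendant '-0.01 0.025 -0.055 0 0.085; -0.025 0.05 -0.11 0 0.085; -0.04 0.07 -0.16 0 0.085'|head -2;  python3 w.py
```

```text
t: 2.98
position: [0.0619, -0.6618, 0.6248]
t 2.98 pos [ 0.0619 -0.6618  0.6248] yaw(tool y) -1.143 tiltvec deg [-1.65  2.91] q [-1.59  0.58  0.22 -0.04  2.38 -0.48] open 0.0850 F 0 wf [  1.7 -56.7  16.9]
t: 3.35
position: [0.0537, -0.6435, 0.656]
t 3.35 pos [ 0.0537 -0.6435  0.656 ] yaw(tool y) -1.144 tiltvec deg [-1.52  0.56] q [-1.61  0.53  0.23 -0.04  2.39 -0.49] open 0.0849 F 0 wf [0.7 0.5 0.3]
```

```bash
python3 -m pendant '-0.01 0.025 -0.055 0 0.085' |head -2; python3 w.py;python3 -m pendant '-0.01 0.025 -0.055 0 0.085' |head -2; python3 w.py; python3 -m pendant '-0.03 0.055 -0.01 0 0.085' |head -2; python3 w.py;  python3 -c "
from plant import ctrl;print(ctrl.observe()['joint_positions'])"
```

```text
t: 3.48
position: [0.0525, -0.6377, 0.6696]
t 3.48 pos [ 0.0525 -0.6377  0.6696] yaw(tool y) -1.144 tiltvec deg [-1.4  -1.02] q [-1.61  0.51  0.23 -0.03  2.38 -0.49] open 0.0851 F 0 wf [0.1 0.2 0.1]
t: 3.6
position: [0.0519, -0.6294, 0.6857]
t 3.60 pos [ 0.0519 -0.6294  0.6857] yaw(tool y) -1.143 tiltvec deg [-1.28 -2.77] q [-1.62  0.49  0.23 -0.03  2.38 -0.49] open 0.0851 F 0 wf [-0.2  0.4  0.1]
t: 3.72
position: [0.0461, -0.6586, 0.6703]
t 3.73 pos [ 0.0461 -0.6586  0.6703] yaw(tool y) -1.140 tiltvec deg [-1.2  -4.66] q [-1.62  0.51  0.23 -0.02  2.32 -0.5 ] open 0.0851 F 0 wf [-0.1 -0.3 -0.4]
[-1.6237836   0.51322946  0.22517653 -0.02277737  2.3206656  -0.49782884]
```

The outer limit gives about 1.8° of tilt per row, and the leftover 4.8° lies about the tray's x axis, which a grasp on the bar allows. Heading for the tray.

```bash
python3 w.py to .517 .280 .25
```

```text
t 3.73 pos [ 0.0461 -0.6586  0.6703] yaw(tool y) -1.140 tiltvec deg [-1.2  -4.66] q [-1.62  0.51  0.23 -0.02  2.32 -0.5 ] open 0.0851 F 0 wf [-0.1 -0.3 -0.4]
tool shift [ 0.8384 -0.6826  0.3327]
```

```bash
cat > plan.py <<'E'
from kin import *
# check bin pour reachability: tool tilted th deg with fingers towards az A, tool y at az psi
A=1.25
for th in(10,38):
  for name,yw,pos in(("grasp",-.18,(.52,.28,.3)),("A",-.35,(.1,.6,.6)),("binpre",-.35,(.5,.05,.28)),("binpour",A,(.5,.05,.28)),("binback",-.0,(.5,.0,.35)),("B",0,(-.12,-.6,.55)),("B2",0,(-.12,-.6,.65))):
    M0=np.c_[[np.sin(yw),-np.cos(yw),0],[np.cos(yw),np.sin(yw),0],[0,0,-1.]]
    ax=np.array([-np.cos(A-np.pi/2),-np.sin(A-np.pi/2),0])
    r=R.from_rotvec(np.radians(th if name!="grasp" else 0)*-ax*-1)*R.from_matrix(M0)
    z=r.as_matrix()[:,2]
    q=ik(np.array(pos),r,[np.arctan2(pos[1],pos[0])-.14,.3,1.4,0,1.4,.5],.5);x,rr=FK(q)
    print(th,name,"zdir",np.degrees(np.arctan2(z[1],z[0])).round(),"q",q.round(2),"err",np.linalg.norm(x-pos).round(3),np.degrees((rr*r.inv()).magnitude()).round(1))
E
python3 plan.py
```

```text
Traceback (most recent call last):
  File "plan.py", line 8, in <module>
    r=R.from_rotvec(np.radians(th if name!="grasp" else 0)*-ax*-1)*R.from_matrix(M0)
                                                                   ~~~~~~~~~~~~~^^^^
  File "scipy/spatial/transform/_rotation.pyx", line 1143, in scipy.spatial.transform._rotation.Rotation.from_matrix
ValueError: Non-positive determinant (left-handed or null coordinate frame) in rotation matrix 0: [[-0.17902957  0.98384369  0.        ]
 [-0.98384369 -0.17902957  0.        ]
 [ 0.          0.         -1.        ]].
```

```bash
sed -i 's/\[np.sin(yw),-np.cos(yw),0\]/[-np.sin(yw),np.cos(yw),0]/' plan.py; python3 plan.py; 
python3 -m pendant '0.047 -0.038 0.018 -0.1 0.085; 0.093 -0.076 0.037 -0.2 0.085; 0.14 -0.114 0.055 -0.3 0.085; 0.186 -0.152 0.074 -0.4 0.085; 0.233 -0.19 0.092 -0.5 0.085' | head -2;python3 w.py to .517 .280 .25
```

```text
10 grasp zdir 0.0 q [0.35 0.2  1.41 0.   1.53 0.53] err 0.0 0.0
10 A zdir -108.0 q [1.26 0.45 0.49 0.   2.38 1.61] err 0.0 0.0
10 binpre zdir -108.0 q [ 0.03  0.07  1.6  -0.16  1.53  0.39] err 0.0 0.0
10 binpour zdir -108.0 q [ 0.03  0.07  1.6  -0.16  1.53 -1.21] err 0.0 0.0
10 binback zdir -108.0 q [-0.07  0.02  1.51 -0.17  1.65 -0.08] err 0.0 0.0
10 B zdir -108.0 q [-1.91  0.13  1.    0.    1.84 -1.91] err 0.0 0.0
10 B2 zdir -108.0 q [-1.91  0.22  0.68  0.    2.06 -1.91] err 0.0 0.0
38 grasp zdir 0.0 q [0.35 0.2  1.41 0.   1.53 0.53] err 0.0 0.0
38 A zdir -108.0 q [1.25 0.59 0.5  0.02 2.63 1.62] err 0.066 4.9
38 binpre zdir -108.0 q [ 0.25  0.29  1.48 -0.55  1.75  0.61] err 0.0 0.0
38 binpour zdir -108.0 q [ 0.25  0.29  1.48 -0.55  1.75 -0.99] err 0.0 0.0
38 binback zdir -108.0 q [ 0.17  0.21  1.44 -0.59  1.81  0.12] err 0.0 0.0
38 B zdir -108.0 q [-1.92 -0.21  1.45  0.02  1.23 -1.92] err 0.0 0.0
38 B2 zdir -108.0 q [-1.92 -0.15  1.2   0.02  1.43 -1.91] err 0.0 0.0
t: 4.35
position: [0.1695, -0.4132, 0.5596]
t 4.35 pos [ 0.1695 -0.4132  0.5596] yaw(tool y) -0.639 tiltvec deg [-1.06 -4.51] q [-1.35 -0.16  1.26 -0.04  1.97 -0.73] open 0.0850 F 0 wf [ 1.2 -0.3  0.5]
tool shift [ 0.7841 -0.1445  0.2477]
```

```bash
python3 -m pendant '0.056 -0.010 0.018 -0.09 0.085; 0.112 -0.020 0.036 -0.18 0.085; 0.168 -0.031 0.054 -0.27 0.085; 0.224 -0.041 0.071 -0.36 0.085; 0.28 -0.052 0.088 -0.46 0.085' | head -2;python3 w.py to .517 .280 .25
```

```text
t: 4.97
position: [0.2942, -0.1655, 0.4512]
t 4.97 pos [ 0.2942 -0.1655  0.4512] yaw(tool y) -0.181 tiltvec deg [-0.77 -4.37] q [-0.71 -0.42  1.67 -0.07  1.85 -0.55] open 0.0856 F 0 wf [ 0.8 -0.7  0.2]
tool shift [0.4925 0.1388 0.1636]
```

```bash
python3 -m pendant '0.054 0.016 0.018 0 0.085; 0.109 0.031 0.036 0 0.085; 0.164 0.046 0.054 0 0.085; 0.218 0.062 0.072 0 0.085; 0.273 0.077 0.09 0 0.085' | head -2;  python3 -m pendant '0.054 0.016 0.018 0 0.085; 0.109 0.031 0.036 0 0.085; 0.164 0.046 0.054 0 0.085; 0.219 0.062 0.073 0 0.085'|head -2; python3 w.py to .517 .280 .20; python3 - <<'E'
from h import *
im=vision.read_camera("scene");cv2.imwrite("pics/s2.png",im[...,::-1])
t=vision.read_camera("top")
a=cv2.resize(im[190:330,130:260],None,fx=4,fy=4,interpolation=cv2.INTER_CUBIC)[...,::-1]
cv2.imwrite("pics/s2c.png",a)
E
```

```text
t: 5.6
position: [0.4191, 0.0827, 0.3412]
t: 6.1
position: [0.5189, 0.2818, 0.252]
t 6.10 pos [0.5189 0.2818 0.252 ] yaw(tool y) -0.183 tiltvec deg [-0.73 -3.86] q [ 0.38  0.25  1.44 -0.06  1.48  0.57] open 0.0847 F 0 wf [0.7 0.7 0.4]
tool shift [ 0.0014 -0.0015  0.052 ]
```

View pics/s2c.png

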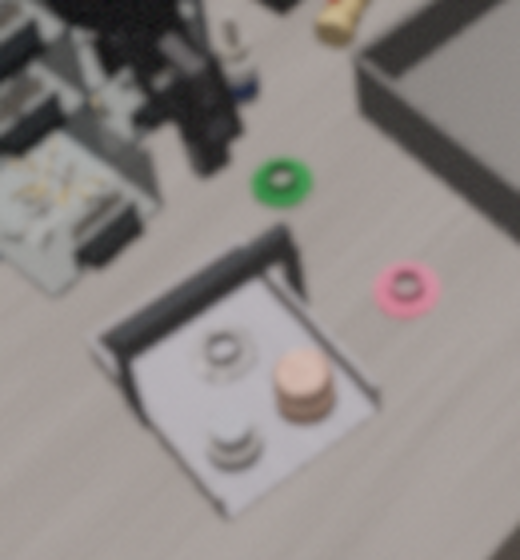

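Crop: the tray has its handle bar running from (105,345) to (283,228), three fittings on it and the open end at lower left. The gripper tips hang above and behind it, and the green and pink rings lie apart. Checking the bar position by triangulation.

```bash
python3 - <<'E'
from h import *
def tri(pt,ps):
    f=lambda X:np.r_[(proj("top",X)[0]-pt),(proj("scene",X)[0]-ps)]
    r=least_squares(f,[.5,.28,.1],x_scale=.1);return r.x.round(4),r.fun.round(1)
s=lambda x,y:(130+x/4,190+y/4); t=lambda x,y:(130+x/4,140+y/4)
print(tri(t(62,236),s(105,350)));print(tri(t(232,262),s(285,235)))
print("open corners (z~8-34)",tri(t(213,367),s(378,405)),tri(t(80,345),s(228,512)))
print(proj("scene",[.5189,.2818,.252]),proj("scene",place([(-15,-64,95),(-15,64,95),(75,60,8),(75,-60,8),(75,60,34),(75,-60,34)],[.5025,.2824,2.965])),proj("top",place([(-15,-64,95),(-15,64,95),(75,60,8),(75,-60,8)],[.5025,.2824,2.965])))
E
```

```text
(array([0.5313, 0.346 , 0.0956]), array([-0.9, -1.1,  1. ,  0.2]))
(array([0.5121, 0.2117, 0.0829]), array([-1.1, -1.5,  1.5,  0.2]))
open corners (z~8-34) (array([0.4202, 0.238 , 0.0093]), array([ 0.,  0., -0., -0.])) (array([0.4393, 0.3517, 0.0146]), array([-0., -0.,  0.,  0.]))
[[171.2313978  222.62708659]] [[159.11951643 277.55370954]
 [202.63353891 248.65631227]
 [225.50707641 291.57060882]
 [186.5228358  320.17918717]
 [224.94964467 286.20995699]
 [185.24776783 315.07035342]] [[145.64290086 198.75370731]
 [184.46552063 205.67090729]
 [183.77478359 232.36454931]
 [149.74771356 226.23235573]]
```

```bash
python3 w.py to .520 .279 .077
```

```text
t 6.20 pos [0.5172 0.2833 0.2462] yaw(tool y) -0.179 tiltvec deg [-1.26 -3.96] q [ 0.38  0.26  1.44 -0.06  1.48  0.57] open 0.0851 F 0 wf [-1.3 -0.5 -0.7]
tool shift [0.0085 0.0051 0.1689]
```

```bash
python3 -m pendant '0.003 0.002 0.055 0 0.085; 0.006 0.004 0.11 0 0.085; 0.0085 0.005 0.15 0 0.085; 0.0085 0.005 0.169 0 0.085; 0.0085 0.005 0.169 0 0.085'; python3 -m pendant '0 0 0 0 0.0; 0 0 0 0 0; 0 0 0 0 0; 0 0 0 0 0'; python3 w.py
```

```text
t: 6.82
position: [0.5194, 0.2743, 0.0802]
orientation: [0.768, 0.639, -0.03, 0.021]
wrist_force: [-0.1, -0.1, 0.3]
opening: 0.085
grasp_force: 0.0
t: 7.32
position: [0.5188, 0.2746, 0.08]
orientation: [0.768, 0.639, -0.03, 0.02]
wrist_force: [-7.9, 2.2, 8.8]
opening: 0.012
grasp_force: 7.8
t 7.33 pos [0.5188 0.2746 0.08  ] yaw(tool y) -0.184 tiltvec deg [-1.18 -4.02] q [ 0.37  0.43  1.59 -0.06  1.17  0.58] open 0.0120 F 8 wf [-7.9  2.2  8.8]
```

```bash
python3 -m pendant '0 0 0 0 0; 0 0 -0.01 0 0; 0 0 -0.03 0 0; 0 0 -0.06 0 0; 0 0 -0.1 0 0'; python3 -m pendant '0 0 -0.045 0 0; 0 0 -0.095 0 0; 0 0 -0.145 0 0; 0 0 -0.18 0 0; 0 0 -0.2 0 0';python3 w.py to .14 .58 .5; python3 - <<'E'
from h import *
im=vision.read_camera("scene")
a=cv2.resize(im[130:330,90:290],None,fx=3,fy=3,interpolation=cv2.INTER_CUBIC)[...,::-1]
cv2.imwrite("pics/s3.png",a)
E
```

```text
t: 7.95
position: [0.5189, 0.2807, 0.1774]
orientation: [0.768, 0.639, -0.033, 0.02]
wrist_force: [0.0, 0.5, -6.0]
opening: 0.0111
grasp_force: 58.7
t: 8.57
position: [0.5251, 0.2957, 0.3802]
orientation: [0.768, 0.639, -0.03, 0.021]
wrist_force: [-0.1, -0.4, -6.4]
opening: 0.0111
grasp_force: 58.7
t 8.57 pos [0.5251 0.2957 0.3802] yaw(tool y) -0.184 tiltvec deg [-1.11 -4.01] q [ 0.4   0.23  1.21 -0.06  1.74  0.57] open 0.0111 F 59 wf [-0.1 -0.4 -6.4]
tool shift [ 0.2002 -0.4313 -0.1319]
```

View pics/s3.png

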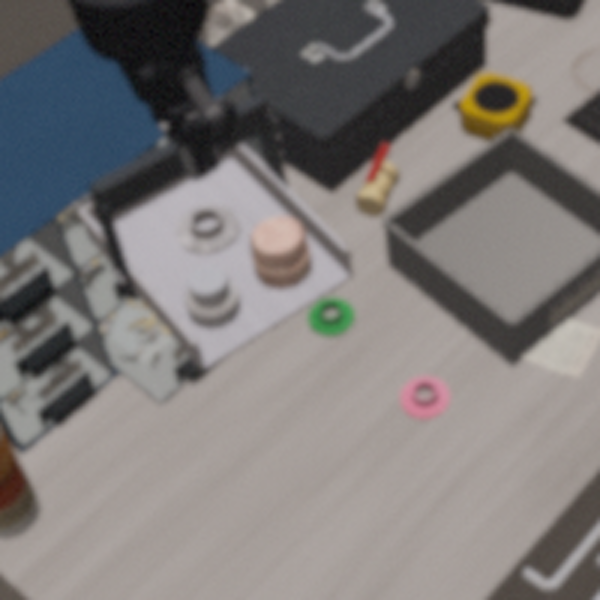

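Picture: the tray is held level by the bar, all three fittings standing on it, with the green and pink rings left on the counter. Moving gently towards the tilt place.

```bash
python3 w.py to .17 .56 .58; python3 -m pendant '0.01 -0.02 -0.01 0 0; 0.028 -0.055 -0.03 0 0; 0.05 -0.10 -0.053 0 0; 0.072 -0.145 -0.077 0 0; 0.094 -0.19 -0.10 0 0'|head -2; python3 w.py to .17 .56 .58
```

```text
t 8.62 pos [0.5258 0.2961 0.3826] yaw(tool y) -0.184 tiltvec deg [-0.91 -3.92] q [ 0.4   0.23  1.21 -0.06  1.74  0.57] open 0.0108 F 59 wf [ 0.4  0.4 -2.7]
tool shift [ 0.1803 -0.3986 -0.2093]
t: 9.25
position: [0.3548, 0.4304, 0.4718]
t 9.25 pos [0.3548 0.4304 0.4718] yaw(tool y) -0.183 tiltvec deg [-1.35 -4.15] q [ 0.75  0.15  1.13 -0.04  1.93  0.92] open 0.0111 F 59 wf [ 0.   1.2 -5.7]
tool shift [ 0.0855 -0.2064 -0.1129]
```

```bash
python3 -m pendant '0.02 -0.045 -0.023 0 0; 0.038 -0.087 -0.046 0 0; 0.054 -0.125 -0.067 0 0; 0.068 -0.16 -0.087 0 0; 0.079 -0.188 -0.103 0 0'|head -2; python3 -m pendant '0.005 -0.013 -0.007 0 0; 0.007 -0.018 -0.01 0 0'; python3 w.py rel .018 .052 .02; python3 - <<'E'
from h import *
im=vision.read_camera("scene"); cv2.imwrite("pics/s4.png",im[...,::-1])
E
```

```text
t: 9.88
position: [0.1865, 0.5493, 0.5704]
t: 10.12
position: [0.1721, 0.5597, 0.58]
orientation: [0.768, 0.639, -0.031, 0.021]
wrist_force: [0.1, 0.1, -5.5]
opening: 0.0111
grasp_force: 58.9
t 10.12 pos [0.1721 0.5597 0.58  ] yaw(tool y) -0.183 tiltvec deg [-1.22 -4.16] q [ 1.13  0.28  0.75 -0.01  2.18  1.31] open 0.0111 F 59 wf [ 0.1  0.1 -5.5]
tool shift [ 0.0527  0.0081 -0.0241]
```

```bash
for i in 1; do python3 -m pendant '0.025 0.006 -0.02 0 0; 0.05 0.012 -0.04 0 0'|head -2; python3 -m pendant '0.04 0.01 -0.03 0 0'|head -2;python3 w.py;python3 -m pendant '0.05 0.012 -0.035 0 0'|head -2; python3 -m pendant '0.05 0.012 -0.035 0 0'|head -2;python3 w.py; done
```

```text
t: 10.42
position: [0.1956, 0.6086, 0.6166]
t: 10.55
position: [0.2078, 0.6302, 0.6244]
t 10.55 pos [0.2078 0.6302 0.6244] yaw(tool y) -0.186 tiltvec deg [-0.92 -3.21] q [ 1.13  0.58  0.22 -0.01  2.39  1.3 ] open 0.0112 F 61 wf [ 5.3 23.3 59.6]
t: 10.68
position: [0.2181, 0.6439, 0.6128]
t: 10.8
position: [0.2259, 0.6541, 0.6136]
t 10.80 pos [0.2259 0.6541 0.6136] yaw(tool y) -0.185 tiltvec deg [0.19 0.09] q [ 1.11  0.6   0.23 -0.    2.31  1.3 ] open 0.0110 F 62 wf [-0.1 -0.4 -5.7]
```

```bash
for i in 1; do python3 -m pendant '0.04 0.01 -0.047 0 0'|sed -n 2p; python3 -m pendant '0.04 0.01 -0.047 0 0'|sed -n 2p;python3 -m pendant '0.04 0.01 -0.047 0 0'|sed -n 2p; python3 -m pendant '0.04 0.01 -0.047 0 0'|sed -n 2p;python3 w.py; done;  python3 - <<'E'
from h import *
im=vision.read_camera("scene"); cv2.imwrite("pics/s5.png",im[...,::-1])
E
```

```text
position: [0.2296, 0.6547, 0.6237]
position: [0.2321, 0.6535, 0.638]
position: [0.235, 0.6527, 0.6498]
position: [0.2378, 0.6515, 0.6616]
t 11.30 pos [0.2378 0.6515 0.6616] yaw(tool y) -0.185 tiltvec deg [3.01 7.88] q [1.09 0.53 0.23 0.02 2.24 1.29] open 0.0107 F 62 wf [ 0.6 -0.2 -6.1]
```

View pics/s5.png

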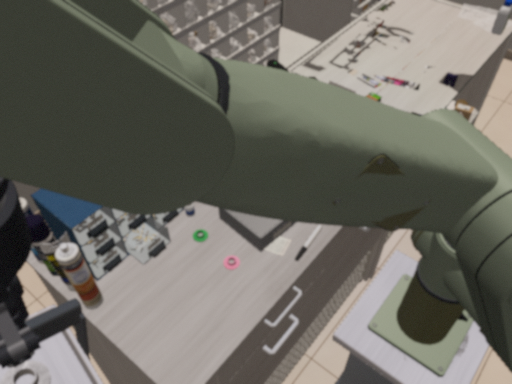

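Picture: the arm now hides most of the bench. The tray is partly in view at the lower left, with one fitting at about (25,378). Before tilting more, I turn it so the closed end is on the low side.

```bash
python3 -m pendant '0 0 0 0.14 0; 0 0 0 0.28 0; 0 0 0 0.42 0; 0 0 0 0.5 0'|sed -n 2p; python3 w.py; for i in 1; do python3 -m pendant '0.04 -0.01 -0.047 0 0'|sed -n 2p; python3 -m pendant '0.04 -0.01 -0.047 0 0'|sed -n 2p;python3 -m pendant '0.04 -0.01 -0.047 0 0'|sed -n 2p; python3 -m pendant '0.04 -0.01 -0.047 0 0'|sed -n 2p;python3 w.py; done
```

```text
position: [0.2378, 0.652, 0.6598]
t 11.85 pos [0.2378 0.652  0.6598] yaw(tool y) -0.683 tiltvec deg [2.92 7.7 ] q [1.09 0.53 0.23 0.02 2.24 1.79] open 0.0109 F 62 wf [ 0.1 -0.3 -5.2]
position: [0.241, 0.6506, 0.6707]
position: [0.2431, 0.6464, 0.6874]
position: [0.2447, 0.6419, 0.7028]
position: [0.246, 0.6372, 0.7178]
t 12.35 pos [0.246  0.6372 0.7178] yaw(tool y) -0.671 tiltvec deg [ 5.86 15.4 ] q [1.06 0.45 0.23 0.05 2.18 1.77] open 0.0109 F 62 wf [ 0.3  0.3 -5.5]
```

```bash
for i in 1; do python3 -m pendant '0.045 -0.01 -0.042 0 0'|sed -n 2p; python3 -m pendant '0.045 -0.01 -0.042 0 0'|sed -n 2p;python3 -m pendant '0.045 -0.01 -0.042 0 0'|sed -n 2p; python3 -m pendant '0.045 -0.01 -0.042 0 0'|sed -n 2p;python3 w.py; python3 -m pendant '0.045 -0.01 -0.042 0 0'|sed -n 2p; python3 -m pendant '0.045 -0.01 -0.042 0 0'|sed -n 2p;python3 -m pendant '0.045 -0.01 -0.042 0 0'|sed -n 2p; python3 -m pendant '0.045 -0.01 -0.042 0 0'|sed -n 2p; python3 -m pendant '0.045 -0.01 -0.042 0 0'|sed -n 2p;python3 w.py; done
```

```text
position: [0.25, 0.636, 0.7299]
position: [0.254, 0.6345, 0.7411]
position: [0.2571, 0.6316, 0.7542]
position: [0.2593, 0.6275, 0.7688]
t 12.85 pos [0.2593 0.6275 0.7688] yaw(tool y) -0.656 tiltvec deg [ 8.91 23.08] q [1.01 0.39 0.23 0.09 2.1  1.76] open 0.0112 F 62 wf [ 0.7 -0.7 -5.9]
position: [0.2609, 0.6223, 0.7844]
position: [0.2619, 0.6161, 0.8004]
position: [0.2624, 0.609, 0.8168]
position: [0.2624, 0.601, 0.8336]
position: [0.2618, 0.5919, 0.8507]
t 13.47 pos [0.2618 0.5919 0.8507] yaw(tool y) -0.631 tiltvec deg [13.1  32.94] q [0.95 0.29 0.23 0.15 2.02 1.75] open 0.0108 F 62 wf [-0.6 -0.  -6.1]
```

```bash
cat > tr.py <<'E'
from kin import *
from plant import ctrl
g=R.from_quat([.768,.639,-.03,.02]); gx=np.array([.5188,.2746,.0800]); yaw=2.972
Rt=R.from_euler('z',yaw); org=np.array([.5193,.279,.0])-Rt.apply([-.015,0,0])
def pts(x,r,P): # tray points (m) in world for tool pose
    return x+(r*g.inv()).apply(Rt.apply(np.float64(P))+org-gx)
def rot(r): return r*g.inv()*Rt
def cur(): o=ctrl.observe(); return o["position"],R.from_quat(o["orientation"]),o
CO=[(.075,.06,.008),(.075,-.06,.008),(-.075,.06,0),(-.075,-.06,0),(.075,0,.008)]
E
python3 - <<'E'
from tr import *
x,r,o=cur(); T=rot(r).as_matrix(); print("tray tilt",np.degrees(np.arccos(T[2,2])),"downslope az",np.arctan2(T[1,2],T[0,2]),"tray x az",np.arctan2(T[1,0],T[0,0]),"x slope deg",np.degrees(np.arcsin(-T[2,0])))
q=o["joint_positions"]
for turn in(0,-.4,-.8,-1.2,-1.6,-2.0,-2.3):
    r2=r*R.from_euler('z',turn); T=rot(r2).as_matrix(); p=pts(np.zeros(3),r2,CO); q=ik(np.array([.49,.02,.25]),r2,[0.2,.3,1.4,.5,1.6,0] if turn==0 else q,.5);X,_=FK(q)
    print(turn,"x slope",np.degrees(np.arcsin(-T[2,0])).round(1),"y slope",np.degrees(np.arcsin(-T[2,1])).round(1),"fl",p[0].round(3),"fr",p[1].round(3),"spout",p[4].round(3),"zmin",p[:,2].min().round(3),q.round(2),np.linalg.norm(X-[.49,.02,.25]).round(3))
E
python3 w.py to .5 .1 .4
```

```text
tray tilt 39.27169558198892 downslope az -1.9950128939821485 tray x az 2.5169302314594963 x slope deg -9.246766699804592
0 x slope -9.2 y slope 37.8 fl [-0.083  0.062 -0.075] fr [-0.019  0.131 -0.002] spout [-0.051  0.096 -0.039] zmin -0.106 [-0.54 -0.03  1.88  0.62  1.43  0.01] 0.0
-0.4 x slope 3.9 y slope 39.3 fl [-0.079  0.027 -0.097] fr [-0.057  0.117 -0.021] spout [-0.068  0.072 -0.059] zmin -0.097 [-0.54 -0.03  1.88  0.62  1.43 -0.39] 0.0
-0.8 x slope 16.8 y slope 34.3 fl [-0.06  -0.005 -0.113] fr [-0.084  0.091 -0.045] spout [-0.072  0.043 -0.079] zmin -0.113 [-0.54 -0.03  1.88  0.62  1.43 -0.79] 0.0
-1.2 x slope 27.6 y slope 24.5 fl [-0.029 -0.03  -0.121] fr [-0.096  0.056 -0.072] spout [-0.062  0.013 -0.096] zmin -0.121 [-0.54 -0.03  1.88  0.62  1.43 -1.19] 0.0
-1.6 x slope 34.5 y slope 12.1 fl [ 0.01  -0.043 -0.12 ] fr [-0.09   0.018 -0.095] spout [-0.04  -0.013 -0.108] zmin -0.12 [-0.54 -0.03  1.88  0.62  1.43 -1.59] 0.0
-2.0 x slope 35.6 y slope -1.2 fl [ 0.049 -0.044 -0.11 ] fr [-0.068 -0.017 -0.112] spout [-0.009 -0.03  -0.111] zmin -0.112 [-0.54 -0.03  1.88  0.62  1.43 -1.99] 0.0
-2.3 x slope 32.2 y slope -10.7 fl [ 0.076 -0.035 -0.097] fr [-0.042 -0.038 -0.12 ] spout [ 0.017 -0.036 -0.108] zmin -0.12 [-0.54 -0.03  1.88  0.62  1.43 -2.29] 0.0
t 13.47 pos [0.2618 0.5919 0.8507] yaw(tool y) -0.631 tiltvec deg [13.1  32.94] q [0.95 0.29 0.23 0.15 2.02 1.75] open 0.0108 F 62 wf [-0.6 -0.  -6.1]
tool shift [-0.4144  0.5538  0.1531]
```

```bash
python3 w.py to .53 .045 .33|tail -1
```

```text
tool shift [-0.4697  0.6218  0.1869]
```

```bash
python3 -m pendant '-0.01 0.013 0.004 0 0; -0.032 0.042 0.013 0 0; -0.064 0.085 0.025 0 0; -0.098 0.13 0.039 0 0; -0.132 0.175 0.053 0 0'|sed -n 2p; python3 -m pendant '-0.034 0.045 0.0136 0 0; -0.068 0.09 0.027 0 0; -0.102 0.135 0.041 0 0; -0.136 0.18 0.054 0 0; -0.17 0.225 0.068 0 0'|sed -n 2p;python3 w.py to .53 .045 .33
```

```text
position: [0.3374, 0.437, 0.7023]
position: [0.435, 0.2386, 0.514]
t 14.72 pos [0.435  0.2386 0.514 ] yaw(tool y) -0.633 tiltvec deg [13.34 32.71] q [-0.05 -0.32  1.59  0.58  1.63  0.74] open 0.0113 F 62 wf [ 0.3  1.  -5.7]
tool shift [-0.1661  0.2197  0.0672]
```

```bash
python3 -m pendant '-0.032 0.043 0.0125 0 0; -0.063 0.084 0.025 0 0; -0.095 0.125 0.038 0 0; -0.125 0.165 0.05 0 0; -0.152 0.2 0.061 0 0'|sed -n 2p; python3 -m pendant '-0.014 0.018 0.006 0 0'|sed -n 2p;python3 w.py to .53 .045 .207; python3 - <<'E'
from h import *
im=vision.read_camera("scene")
a=cv2.resize(im[130:300,110:330],None,fx=3,fy=3,interpolation=cv2.INTER_CUBIC)[...,::-1]
cv2.imwrite("pics/s6.png",a)
E
```

```text
position: [0.5212, 0.0617, 0.3452]
position: [0.5285, 0.0456, 0.3283]
t 15.47 pos [0.5285 0.0456 0.3283] yaw(tool y) -0.636 tiltvec deg [13.19 32.55] q [-0.44 -0.04  1.72  0.61  1.51  0.19] open 0.0111 F 62 wf [ 0.4 -0.4 -5.1]
tool shift [-0.0661  0.0224  0.0992]
```

View pics/s6.png

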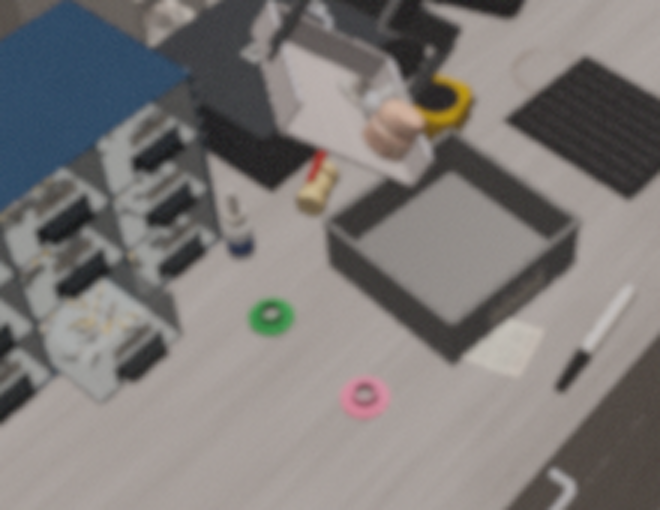

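Picture: the tray is tilted over the bin's far edge with the copper cap at (392,130) and the others behind it, resting against the low side wall. The bin is below at (455,245) and the mat at (600,120).

```bash
python3 -m pendant '-0.015 0.005 0.022 0 0; -0.037 0.0125 0.055 0 0; -0.056 0.019 0.085 0 0; -0.066 0.0224 0.099 0 0; -0.066 0.0224 0.099 0 0'|sed -n 2p; python3 w.py to .53 .045 .207; python3 -m pendant '0 0 0 -0.15 0; 0 0 0 -0.32 0; 0 0 0 -0.5 0; 0 0 0 -0.68 0; 0 0 0 -0.86 0'; python3 -m pendant '0 0 0 -0.18 0; 0 0 0 -0.36 0; 0 0 0 -0.54 0; 0 0 0 -0.72 0; 0 0 0 -0.9 0'; python3 -m pendant '0 0 0 -0.1 0; 0 0 0 -0.1 0; 0 0 0 -0.1 0; 0 0 0 -0.1 0';python3 w.py to .53 .045 .207;python3 - <<'E'
from h import *
im=vision.read_camera("scene")
a=cv2.resize(im[130:300,150:330],None,fx=3,fy=3,interpolation=cv2.INTER_CUBIC)[...,::-1]
cv2.imwrite("pics/s7.png",a)
E
```

```text
position: [0.5291, 0.0484, 0.2089]
t 16.15 pos [0.5291 0.0484 0.2089] yaw(tool y) -0.632 tiltvec deg [13.03 32.8 ] q [-0.44  0.08  1.86  0.64  1.3   0.04] open 0.0108 F 62 wf [-0.4  0.1 -4.9]
tool shift [-0.0026  0.003  -0.    ]
t: 16.77
position: [0.5312, 0.0476, 0.2121]
orientation: [0.61, 0.732, 0.289, -0.092]
wrist_force: [0.1, 0.4, -5.3]
opening: 0.0105
grasp_force: 61.8
t: 17.4
position: [0.5312, 0.0478, 0.2121]
orientation: [0.23, 0.925, 0.3, 0.043]
wrist_force: [0.4, 0.2, -5.8]
opening: 0.0109
grasp_force: 61.8
t: 17.9
position: [0.5299, 0.0482, 0.2102]
orientation: [0.187, 0.934, 0.298, 0.055]
wrist_force: [0.6, -0.3, -4.1]
opening: 0.0109
grasp_force: 62.1
t 17.90 pos [0.5299 0.0482 0.2102] yaw(tool y) 1.171 tiltvec deg [13.13 32.8 ] q [-0.44  0.08  1.86  0.64  1.3  -1.82] open 0.0109 F 62 wf [ 0.6 -0.3 -4.1]
tool shift [-0.0014 -0.0042  0.0009]
```

View pics/s7.png

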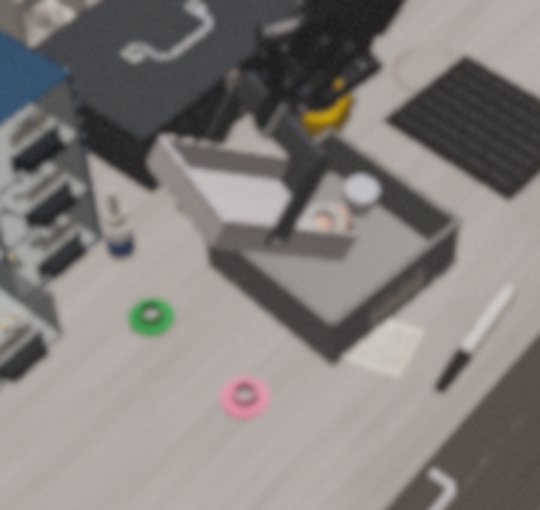

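Picture: the aerator is already in the bin at (362,190), with the copper cap at (330,215) by the spout. I let it slide on and check by weight and by the copper pixels.

```bash
cat > cop.py <<'E'
from h import *
fs=[]
for i in range(3):
    im=vision.read_camera("scene");fs.append(ctrl.observe()["wrist_force"][2])
h=cv2.cvtColor(im,cv2.COLOR_RGB2HSV).astype(int);I=im.astype(int)
m=(I[...,0]-I[...,2]>35)&(I[...,0]-I[...,1]>20)&(I[...,0]<250)&(I[...,1]>I[...,2]-5)
m[:,:180]=0;m[:130]=0;m[280:]=0;m[:,330:]=0
ys,xs=np.nonzero(m);print(len(xs),(xs.mean(),ys.mean()) if len(xs) else None,"fz",np.round(fs,2))
E
python3 cop.py; python3 -m pendant '0 0 0 0 0; 0 0 0 0 0; 0 0 0 0 0' | sed -n 4p;python3 cop.py
```

```text
128 (np.float64(259.9140625), np.float64(173.53125)) fz [-3.33 -4.03 -3.7 ]
wrist_force: [0.3, 0.2, -3.7]
170 (np.float64(263.31176470588235), np.float64(183.50588235294117)) fz [-4.03 -4.02 -3.71]
```

```bash
cat > fl.py <<'E'
from h import *
from tr import pts,cur
x,r,o=cur()
gx=np.arange(70,-71,-10);gy=np.arange(-52,53,8)
P=np.array([(a/1000,b/1000,.008) for a in gx for b in gy])
for n in C:
    im=cv2.cvtColor(vision.read_camera(n),cv2.COLOR_RGB2GRAY)
    uv=proj(n,pts(x,r,P)).astype(np.float32)
    print(n,uv.mean(0).round());print(cv2.remap(im,uv[:,:1].copy(),uv[:,1:].copy(),cv2.INTER_LINEAR).reshape(len(gx),-1))
E
python3 fl.py
```

```text
scene [230. 199.]
[[ 98  97  98 115 162 184 161  74  51 105 175 184 183 169]
 [100  98  99 117 164 152  61  54 128 185 188 188 188 168]
 [100  99  97 113 116  56  56 142 187 189 189 189 186 170]
 [ 99  99  97  75  51  62 153 191 190 189 189 189 188 168]
 [ 99  95  69  50  71 164 190 190 191 189 188 188 186 168]
 [ 95  82  61  71 158 189 191 190 191 190 189 188 187 169]
 [100  96  68 113 168 189 190 191 191 190 189 189 188 168]
 [ 97  78  96 116 167 190 191 192 191 189 190 190 187 168]
 [ 90  97  98 115 168 190 192 192 191 190 190 190 188 169]
 [ 98  98  97 116 169 189 192 193 192 190 190 190 186 169]
 [ 98  98  98 119 170 187 184 185 184 183 184 181 180 168]
 [ 99  99 101 131 144 148 145 150 146 148 148 145 147 145]
 [100 103 132 136 136 136 137 137 138 137 136 137 138 138]
 [111 134 135 136 137 136 136 137 138 138 138 138 137 139]
 [134 140 141 140 142 137 135 140 143 137 130 130 134 133]]
top [225. 197.]
[[141 142 141 141 143 143  83  37  38  40  41  49 135  96]
 [144 142 142 144 147 145 106  37  48  69  48  81 147 102]
 [104 106  97 101 105  94  78  40  55  90  44  65  95  75]
 [ 58  59  57  57  56  56  54  43  62  91  53  54  55  54]
 [ 46  49  47  48  47  45  46  56  70  90  62  49  47  46]
 [134 139 136 136 140 138 138  59  63  82  53 117 140 112]
 [145 145 145 145 147 147 147 136 131 133 133 145 146 113]
 [146 145 146 145 147 147 146 148 145 146 144 146 146 112]
 [146 145 147 147 148 147 147 148 145 145 144 147 147 110]
 [147 145 146 147 147 147 148 150 146 147 144 147 147 111]
 [147 147 147 147 148 148 148 149 147 147 145 148 149 114]
 [145 145 147 147 147 147 149 149 147 149 146 148 147 115]
 [145 146 146 148 147 148 149 151 148 148 147 149 148 121]
 [142 142 141 145 140 145 137 143 139 143 141 139 139 134]
 [ 92  93  91  92  90  91  92  92  92  92  91  92  92  92]]
```

Both cameras show an even tray floor, and the wrist load has dropped to 3.8 N, so the tray is empty. Now up and away to the untilt place, turning back on the way.

```bash
python3 w.py rel -.03 -.02 .19 | tail -1;  python3 w.py to .38 -.38 .44|tail -1; python3 - <<'E'
from tr import *
x,r,o=cur();q=o["joint_positions"]
for turn,p in((0,(.5,.03,.4)),(.6,(.45,-.2,.42)),(1.14,(.38,-.38,.44)),(1.14,(.1,-.5,.43)),(1.14,(-.11,-.55,.42))):
    r2=r*R.from_euler('z',turn);q=ik(np.array(p),r2,q,.5);X,_=FK(q);T=rot(r2).as_matrix();print(q.round(2),np.linalg.norm(X-p).round(3),np.arctan2(T[1,0],T[0,0]).round(2))
E
```

```text
tool shift [ 0.022   0.0853 -0.1722]
tool shift [-0.0236 -0.236  -0.4503]
[-0.5  -0.12  1.66  0.61  1.67 -1.64] 0.0 -1.95
[-0.93  0.04  1.46  0.56  1.94 -1.38] 0.0 -2.66
[-1.19  0.26  1.17  0.49  2.13 -1.05] 0.0 3.11
[-1.65  0.35  1.07  0.23  2.3  -1.59] 0.0 3.11
[-1.93  0.53  0.86  0.02  2.38 -1.96] 0.0 3.11
```

```bash
python3 -m pendant '0.004 0.014 -0.03 0 0; 0.01 0.04 -0.08 0 0; 0.016 0.065 -0.13 0 0; 0.022 0.085 -0.172 0 0'|sed -n 2p; python3 w.py to .38 -.38 .44
```

```text
position: [0.4989, 0.0282, 0.4015]
t 19.23 pos [0.4989 0.0282 0.4015] yaw(tool y) 1.173 tiltvec deg [13.13 32.78] q [-0.51 -0.13  1.66  0.61  1.68 -1.64] open 0.0110 F 62 wf [ 0.7 -0.2 -3.3]
tool shift [-0.0458 -0.3224 -0.276 ]
```

```bash
python3 -m pendant '-0.0065 -0.046 -0.0395 0.16 0; -0.013 -0.092 -0.079 0.32 0; -0.02 -0.138 -0.118 0.48 0; -0.026 -0.184 -0.158 0.64 0; -0.033 -0.23 -0.197 0.8 0'|sed -n 2p; python3 w.py to .38 -.38 .44;python3 w.py to -.11 -.55 .42|tail -1
```

```text
position: [0.4141, -0.265, 0.4269]
t 19.85 pos [ 0.4141 -0.265   0.4269] yaw(tool y) 0.270 tiltvec deg [13.13 32.78] q [-1.05  0.09  1.39  0.52  2.01 -1.28] open 0.0109 F 62 wf [ 1.3 -1.1 -3.3]
tool shift [-0.0733 -0.0532 -0.0797]
tool shift [-0.0174 -0.5367 -0.2599]
```

```bash
python3 -m pendant '-0.002 -0.054 -0.026 0.11 0; -0.003 -0.107 -0.052 0.22 0; -0.005 -0.161 -0.078 0.34 0; -0.007 -0.215 -0.104 0.34 0; -0.009 -0.268 -0.13 0.34 0'|sed -n 2p; python3 w.py to -.11 -.55 .42
```

```text
position: [0.1524, -0.4082, 0.4227]
t 20.48 pos [ 0.1524 -0.4082  0.4227] yaw(tool y) -0.035 tiltvec deg [13.14 32.7 ] q [-1.57  0.16  1.33  0.27  2.22 -1.51] open 0.0109 F 62 wf [ 0.3 -1.4 -4.4]
tool shift [-0.0954 -0.2508 -0.1302]
```

```bash
python3 -m pendant '-0.019 -0.05 -0.026 0 0; -0.038 -0.1 -0.052 0 0; -0.057 -0.15 -0.078 0 0; -0.076 -0.2 -0.104 0 0; -0.095 -0.25 -0.13 0 0'|sed -n 2p; python3 w.py rel -.014 -.038 .045
```

```text
position: [-0.1092, -0.5499, 0.42]
t 21.10 pos [-0.1092 -0.5499  0.42  ] yaw(tool y) -0.034 tiltvec deg [13.1  32.68] q [-1.93  0.52  0.86  0.02  2.37 -1.96] open 0.0108 F 62 wf [ 0.1 -1.5 -3.1]
tool shift [-0.007  -0.0018 -0.0601]
```

```bash
python3 -m pendant '-0.006 0 -0.05 0 0; -0.012 0 -0.09 0 0; -0.015 0 -0.12 0 0;-0.018 0 -0.14 0 0;-0.02 0 -0.155 0 0'|sed -n 2p; python3 w.py;python3 -m pendant '-0.01 0 -0.03 0 0'|sed -n 2p; python3 -m pendant '-0.01 0 -0.05 0 0'|sed -n 2p; python3 w.py rel -.014 -.038 .045
```

```text
position: [-0.1361, -0.6436, 0.4904]
t 21.73 pos [-0.1361 -0.6436  0.4904] yaw(tool y) -0.019 tiltvec deg [11.64 28.32] q [-1.92  0.82  0.23  0.04  2.63 -1.92] open 0.0111 F 64 wf [ 0.2  0.7 -0.9]
position: [-0.1347, -0.6412, 0.4991]
position: [-0.1343, -0.6371, 0.5118]
t 21.98 pos [-0.1343 -0.6371  0.5118] yaw(tool y) -0.016 tiltvec deg [11.34 26.37] q [-1.92  0.79  0.23  0.05  2.63 -1.92] open 0.0109 F 64 wf [ 0.3 -0.4 -3.8]
tool shift [-0.0135 -0.0039 -0.0589]
```

```bash
for i in 1; do python3 -m pendant '-0.03 -0.005 -0.05 0 0'|sed -n 2p; python3 -m pendant '-0.03 -0.005 -0.05 0 0'|sed -n 2p; python3 w.py;  python3 -m pendant '-0.05 -0.01 -0.035 0 0'|sed -n 2p; python3 -m pendant '-0.05 -0.01 -0.035 0 0'|sed -n 2p; python3 w.py; done
```

```text
position: [-0.134, -0.635, 0.518]
position: [-0.1343, -0.6339, 0.5214]
t 22.23 pos [-0.1343 -0.6339  0.5214] yaw(tool y) -0.019 tiltvec deg [11.62 25.36] q [-1.93  0.77  0.23  0.07  2.63 -1.91] open 0.0110 F 64 wf [-0.1  0.4 -4.3]
position: [-0.134, -0.6369, 0.514]
position: [-0.1342, -0.6407, 0.504]
t 22.48 pos [-0.1342 -0.6407  0.504 ] yaw(tool y) -0.027 tiltvec deg [12.66 26.62] q [-1.93  0.8   0.23  0.09  2.63 -1.89] open 0.0113 F 64 wf [ 1.  -0.3 -3.6]
```

```bash
python3 w.py rel .005 .014 .058|tail -1; python3 -m pendant '0.03 0.01 -0.05 0 0'|sed -n 2p;python3 w.py rel .005 .014 .058; python3 -m pendant '0.03 0.01 -0.05 0 0'|sed -n 2p;python3 w.py rel .005 .014 .058
```

```text
tool shift [ 0.0376  0.0174 -0.0432]
position: [-0.1347, -0.632, 0.5264]
t 22.60 pos [-0.1347 -0.632   0.5264] yaw(tool y) -0.023 tiltvec deg [12.17 24.63] q [-1.94  0.76  0.23  0.09  2.63 -1.89] open 0.0108 F 64 wf [-1.  -0.3 -3.2]
tool shift [ 0.0361  0.017  -0.0446]
position: [-0.1332, -0.618, 0.5615]
t 22.73 pos [-0.1332 -0.618   0.5615] yaw(tool y) -0.016 tiltvec deg [11.26 21.67] q [-1.94  0.71  0.23  0.09  2.63 -1.9 ] open 0.0107 F 64 wf [ 0.1  0.6 -3. ]
tool shift [ 0.0337  0.0162 -0.0467]
```

```bash
for i in 1; do python3 -m pendant '0.033 0.014 -0.048 0 0'|sed -n 2p; python3 -m pendant '0.03 0.012 -0.05 0 0'|sed -n 2p; python3 w.py;  python3 -m pendant '0.027 0.01 -0.052 0 0'|sed -n 2p; python3 -m pendant '0.025 0.01 -0.053 0 0'|sed -n 2p; python3 w.py rel .005 .014 .058; done
```

```text
position: [-0.1285, -0.6046, 0.5919]
position: [-0.1241, -0.5901, 0.6205]
t 22.98 pos [-0.1241 -0.5901  0.6205] yaw(tool y) -0.006 tiltvec deg [ 9.69 16.36] q [-1.95  0.61  0.23  0.1   2.63 -1.89] open 0.0113 F 64 wf [ 0.1  0.1 -3. ]
position: [-0.1208, -0.5748, 0.6472]
position: [-0.1168, -0.5588, 0.6727]
t 23.23 pos [-0.1168 -0.5588  0.6727] yaw(tool y) 0.001 tiltvec deg [ 8.28 11.39] q [-1.96  0.52  0.23  0.12  2.63 -1.88] open 0.0108 F 64 wf [-1.1 -0.8 -3.2]
tool shift [ 0.0249  0.0134 -0.0528]
```

```bash
for i in 1; do python3 -m pendant '0.01 -0.045 0 0 0; 0.03 -0.09 0 0 0'|sed -n 2p; python3 w.py; python3 -m pendant '0.025 0.01 -0.053 0 0'|sed -n 2p;  python3 -m pendant '0.022 0.01 -0.055 0 0'|sed -n 2p; python3 -m pendant '0.022 0.01 -0.055 0 0'|sed -n 2p; python3 w.py rel .005 .014 .058; done
```

```text
position: [-0.2073, -0.5299, 0.6656]
t 23.48 pos [-0.2073 -0.5299  0.6656] yaw(tool y) 0.003 tiltvec deg [ 8.18 11.27] q [-2.11  0.51  0.27  0.04  2.61 -2.09] open 0.0111 F 63 wf [-0.3 -0.6 -4. ]
position: [-0.2091, -0.5175, 0.6877]
position: [-0.2007, -0.4989, 0.7149]
position: [-0.1936, -0.4802, 0.7387]
t 23.85 pos [-0.1936 -0.4802  0.7387] yaw(tool y) 0.009 tiltvec deg [4.61 4.71] q [-2.14  0.4   0.23  0.05  2.63 -2.11] open 0.0106 F 64 wf [ 0.   0.4 -2.6]
tool shift [ 0.0186  0.0098 -0.0561]
```

```bash
for i in 1; do python3 -m pendant '0.018 0.01 -0.056 0 0'|sed -n 2p;  python3 -m pendant '0.018 0.01 -0.056 0 0'|sed -n 2p; python3 -m pendant '0.016 0.008 -0.056 0 0'|sed -n 2p; python3 w.py rel .005 .014 .058; done; python3 - <<'E'
from tr import *
x,r,o=cur();T=rot(r).as_matrix();print("tray normal",T[:,2].round(4),"x az",np.arctan2(T[1,0],T[0,0]),"x slope deg",np.degrees(T[2,0]),"y slope",np.degrees(T[2,1]))
E
```

```text
position: [-0.1855, -0.4623, 0.7602]
position: [-0.177, -0.444, 0.7805]
position: [-0.1692, -0.4254, 0.7992]
t 24.23 pos [-0.1692 -0.4254  0.7992] yaw(tool y) 0.012 tiltvec deg [ 1.04 -1.6 ] q [-2.16  0.27  0.23  0.06  2.63 -2.12] open 0.0111 F 64 wf [-0.5  0.3 -3.5]
tool shift [ 0.0123  0.0062 -0.0583]
tray normal [-0.0249 -0.0439  0.9987] x az -3.1166734463944357 x slope deg -1.4892991998411946 y slope -2.4772489998375575
```

```bash
cat > lv.py <<'E'
from tr import *
x,r,o=cur();T=rot(r).as_matrix();print("n",T[:2,2].round(4),"x az %.4f"%np.arctan2(T[1,0],T[0,0]),"slopes deg x,y",np.degrees(T[2,:2]).round(2),"feet",pts(x,r,[(.062,.046,0),(.062,-.046,0),(-.062,.046,0),(-.062,-.046,0),(0,0,0)]).round(4).tolist())
E
python3 -m pendant '0.014 0.006 -0.056 0 0'|sed -n 2p; python3 lv.py;  python3 -m pendant '0.005 0.003 -0.022 0 0'|sed -n 2p; python3 lv.py;python3 w.py; python3 - <<'E'
from h import *
bx=np.array([[306.52,232.576],[308.925,184.496],[348.377,186.469],[345.97,234.549]])
m=[(-85,70,6),(85,70,6),(85,-70,6),(-85,-70,6)]
print("mat top-only",fit({"top":list(zip(m,bx))},[.5,-.25,0]))
g=cv2.imread("pics/scene0.png",0)[140:205,270:355];_,l,st,_=cv2.connectedComponentsWithStats((g<70).astype(np.uint8));i=1+st[1:,4].argmax()
r=cv2.minAreaRect(np.argwhere(l==i)[:,::-1].astype(np.float32));cn=max(cv2.findContours((l==i).astype(np.uint8),0,2)[0],key=cv2.contourArea);ap=cv2.approxPolyDP(cn,5,True)[:,0]+[270,140];print(ap.tolist())
q=fit({"top":list(zip(m,bx))},[.5,-.25,0])[0];print(proj("scene",place(m,q)).round(1).tolist())
E
```

```text
position: [-0.1622, -0.4068, 0.8164]
n [-0.0053 -0.0097] x az -3.1172 slopes deg x,y [-0.32 -0.55] feet [[-0.238, -0.4495, 0.7355], [-0.2402, -0.3575, 0.7364], [-0.114, -0.4465, 0.7362], [-0.1163, -0.3545, 0.7371], [-0.1771, -0.402, 0.7363]]
position: [-0.1579, -0.3988, 0.8237]
n [0.0037 0.0053] x az -3.1179 slopes deg x,y [0.22 0.3 ] feet [[-0.2345, -0.4426, 0.7442], [-0.2366, -0.3506, 0.7438], [-0.1105, -0.4397, 0.7438], [-0.1127, -0.3477, 0.7433], [-0.1736, -0.3951, 0.7438]]
t 24.48 pos [-0.1579 -0.3988  0.8237] yaw(tool y) 0.010 tiltvec deg [-0.61 -4.42] q [-2.18  0.22  0.23  0.07  2.63 -2.12] open 0.0108 F 64 wf [-0.3  0.3 -4.9]
mat top-only (array([ 0.49680645, -0.25907479, -0.06168554]), np.float64(0.8322969924824974))
[[304, 150], [280, 170], [319, 195], [344, 172]]
[[319.0, 196.5], [276.3, 169.6], [303.9, 147.7], [346.1, 172.1]]
```

The tray is level within 0.4°. The mat is at (0.497, -0.259) with yaw -0.06, and the scene camera agrees on its centre. Moving over the mat.

```bash
python3 w.py to .51 -.262 .22|tail -1; python3 -m pendant '0 0 0.03 0 0; 0 0 0.09 0 0' | sed -n 2p; python3 w.py to .51 -.262 .22; python3 lv.py
```

```text
tool shift [0.1755 0.6761 0.5843]
position: [-0.1599, -0.4072, 0.7372]
t 24.73 pos [-0.1599 -0.4072  0.7372] yaw(tool y) 0.010 tiltvec deg [-0.8  -4.71] q [-2.17  0.01  0.71  0.05  2.35 -2.14] open 0.0109 F 64 wf [-0.9 -0.8 -2.1]
tool shift [0.1796 0.6789 0.4942]
n [0.0071 0.0103] x az -3.1180 slopes deg x,y [0.42 0.58] feet [[-0.2367, -0.4514, 0.6582], [-0.2389, -0.3594, 0.6573], [-0.1127, -0.4485, 0.6573], [-0.1149, -0.3565, 0.6564], [-0.1758, -0.404, 0.6573]]
```

```bash
python3 -m pendant '0.0125 0.0475 0.0345 0 0; 0.025 0.095 0.069 0 0; 0.0375 0.1425 0.1035 0 0; 0.05 0.19 0.138 0 0; 0.0625 0.2375 0.1725 0 0' | sed -n 2p; python3 lv.py; python3 -m pendant '0.0125 0.0475 0.0345 0 0; 0.025 0.095 0.069 0 0; 0.0375 0.1425 0.1035 0.03 0; 0.05 0.19 0.138 0.06 0; 0.0625 0.2375 0.1725 0.085 0' | sed -n 2p;python3 w.py to .51 -.262 .22; python3 lv.py
```

```text
position: [0.077, -0.3549, 0.5559]
n [0.0024 0.0041] x az -3.1183 slopes deg x,y [0.14 0.23] feet [[0.0006, -0.3986, 0.4763], [-0.0016, -0.3067, 0.4759], [0.1245, -0.3958, 0.476], [0.1224, -0.3038, 0.4756], [0.0615, -0.3512, 0.4759]]
position: [0.3129, -0.3032, 0.3767]
t 25.98 pos [ 0.3129 -0.3032  0.3767] yaw(tool y) -0.075 tiltvec deg [-0.54 -4.35] q [-0.93 -0.21  1.66 -0.05  1.63 -0.86] open 0.0108 F 63 wf [ 0.4 -2.2 -3.2]
tool shift [0.0676 0.1941 0.1512]
n [-0.0035  0.0049] x az 3.0801 slopes deg x,y [-0.22  0.27] feet [[0.2335, -0.3403, 0.2966], [0.2391, -0.2485, 0.2961], [0.3573, -0.3479, 0.297], [0.3629, -0.2561, 0.2966], [0.2982, -0.2982, 0.2966]]
```

```bash
python3 -m pendant '0.015 0.044 0.034 0 0; 0.03 0.088 0.068 0 0; 0.046 0.132 0.102 0 0; 0.059 0.17 0.133 0 0; 0.067 0.194 0.151 0 0' | sed -n 2p; python3 -m pendant '0 0 0 0 0'>/dev/null; python3 w.py to .512 -.264 .12; python3 lv.py; python3 - <<'E'
from h import *
from tr import pts,cur
x,r,o=cur()
L=[[(.075,.06,.034),(-.075,.06,.034),(-.075,-.06,.034),(.075,-.06,.034)],[(.075,.06,.005),(.075,-.06,.005),(-.075,-.06,.005),(-.075,.06,.005)]]
out=[]
for n,o0 in(("scene",(220,90)),("top",(225,150))):
    im=np.ascontiguousarray(vision.read_camera(n)[o0[1]:o0[1]+150,o0[0]:o0[0]+133,::-1]);b=cv2.resize(im,None,fx=3,fy=4,interpolation=cv2.INTER_CUBIC) if 0 else cv2.resize(im,None,fx=3,fy=3,interpolation=cv2.INTER_CUBIC)
    for l in L: cv2.polylines(b,[np.int32((proj(n,pts(x,r,l))+.5-o0)*3)],True,(0,0,255),1)
    m=place([(-85,70,6),(85,70,6),(85,-70,6),(-85,-70,6)],[.497,-.259,-.062]);cv2.polylines(b,[np.int32((proj(n,m)+.5-o0)*3)],True,(0,255,255),1)
    out.append(b)
cv2.imwrite("pics/s8.png",np.hstack(out))
E
```

```text
position: [0.5093, -0.2615, 0.2179]
t 26.73 pos [ 0.5085 -0.2614  0.2177] yaw(tool y) -0.073 tiltvec deg [-0.83 -4.12] q [-0.59  0.2   1.58 -0.07  1.33 -0.5 ] open 0.0112 F 63 wf [-1.4  0.1 -3.5]
tool shift [0.0048 0.0046 0.0976]
n [0.0016 0.0008] x az 3.0825 slopes deg x,y [0.09 0.05] feet [[0.4288, -0.2984, 0.1378], [0.4342, -0.2066, 0.1378], [0.5526, -0.3057, 0.1376], [0.558, -0.2139, 0.1376], [0.4934, -0.2562, 0.1377]]
```

View pics/s8.png

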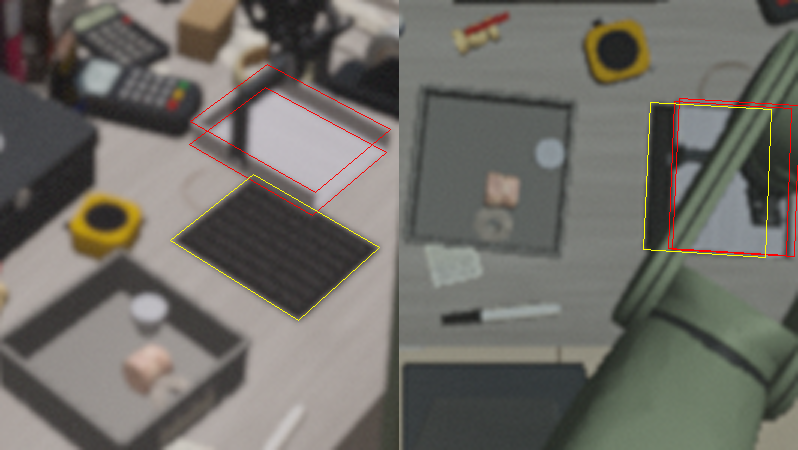

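Picture: the aerator (150,310), cap (148,368) and flange (170,388) all lie in the bin. The empty tray matches its predicted outline, and the mat outline fits. Lowering onto the mat.

```bash
python3 w.py to .512 -.264 .096; 
```

```text
t 26.82 pos [ 0.508  -0.2629  0.2205] yaw(tool y) -0.074 tiltvec deg [-0.63 -4.31] q [-0.59  0.19  1.58 -0.07  1.33 -0.5 ] open 0.0112 F 63 wf [-0.4  0.4 -3.7]
tool shift [0.0086 0.0047 0.1242]
```

```bash
python3 -m pendant '0.002 0.001 0.03 0 0; 0.006 0.003 0.075 0 0; 0.008 0.004 0.105 0 0; 0.0086 0.0047 0.119 0 0; 0.0086 0.0047 0.124 0 0' | sed -n 2p; python3 -m pendant '0 0 0 0 0;0 0 0 0 0'>/dev/null; python3 w.py to .512 -.264 .0862; python3 lv.py
```

```text
position: [0.512, -0.2646, 0.097]
t 27.70 pos [ 0.5129 -0.2646  0.0982] yaw(tool y) -0.075 tiltvec deg [-0.4  -4.44] q [-0.59  0.34  1.68 -0.08  1.09 -0.48] open 0.0111 F 63 wf [-0.1  0.1 -3.1]
tool shift [ 0.0015 -0.0009  0.0119]
n [-0.0059  0.0066] x az 3.0805 slopes deg x,y [-0.36  0.35] feet [[0.4337, -0.3019, 0.018], [0.4393, -0.2101, 0.0174], [0.5574, -0.3095, 0.0187], [0.5631, -0.2176, 0.0182], [0.4984, -0.2598, 0.0181]]
```

```bash
python3 -m pendant '0 0 0.004 0 0; 0 0 0.007 0 0; 0 0 0.009 0 0; 0 0 0.0105 0 0; 0 0 0.0105 0 0' | sed -n 2,4p; python3 -m pendant '0 0 0.001 0 0; 0 0 0.001 0 0'| sed -n 2,4p;python3 -m pendant '0 0 0.001 0 0; 0 0 0.001 0 0'| sed -n 2,4p; python3 lv.py
```

```text
position: [0.5116, -0.265, 0.0871]
orientation: [0.732, 0.68, -0.03, 0.025]
wrist_force: [-3.7, 0.1, 4.2]
position: [0.5117, -0.2654, 0.0868]
orientation: [0.732, 0.68, -0.03, 0.025]
wrist_force: [-6.0, -0.6, 8.5]
position: [0.5117, -0.266, 0.0866]
orientation: [0.732, 0.68, -0.03, 0.025]
wrist_force: [-7.7, -0.1, 12.3]
n [-0.0031  0.0069] x az 3.0811 slopes deg x,y [-0.2   0.38] feet [[0.4323, -0.3033, 0.0066], [0.4379, -0.2115, 0.006], [0.5561, -0.3108, 0.007], [0.5616, -0.219, 0.0064], [0.497, -0.2612, 0.0065]]
```

```bash
python3 -m pendant '0 0 -0.0015 0 0.03; 0 0 -0.0015 0 0.05; 0 0 -0.0015 0 0.07; 0 0 -0.0015 0 0.07; 0 0 -0.0015 0 0.07'; python3 w.py rel 0 0 .1
```

```text
t: 29.45
position: [0.5117, -0.2645, 0.0853]
orientation: [0.732, 0.68, -0.029, 0.024]
wrist_force: [-0.4, 0.5, 0.2]
opening: 0.0694
grasp_force: 0.0
t 29.45 pos [ 0.5117 -0.2645  0.0853] yaw(tool y) -0.075 tiltvec deg [-0.56 -4.33] q [-0.59  0.35  1.68 -0.08  1.07 -0.48] open 0.0694 F 0 wf [-0.4  0.5  0.2]
tool shift [-0.0076 -0.0004 -0.0997]
```

Released. Straight up, then check the tray by projection against both cameras.

```bash
python3 -m pendant '-0.0015 0 -0.02 0 0.07; -0.004 0 -0.05 0 0.07; -0.0075 0 -0.1 0 0.07; -0.0115 0 -0.15 0 0.07; -0.015 0 -0.2 0 0.07' | sed -n 2,4p; python3 -m pendant '-0.004 -0.05 -0.05 0 0.07; -0.008 -0.1 -0.1 0 0.07; -0.008 -0.15 -0.12 0 0.07; -0.008 -0.2 -0.13 0 0.07; -0.008 -0.2 -0.13 0 0.07' | sed -n 2,4p; python3 - <<'E'
from h import *
ims=[vision.read_camera("scene") for _ in range(2)]; im=ims[1]
cv2.imwrite("pics/end.png",im[...,::-1]); cv2.imwrite("pics/endt.png",vision.read_camera("top")[...,::-1])
g=cv2.cvtColor(im,cv2.COLOR_RGB2GRAY).astype(float)
# rectify: floor corners of bright tray, best-fit pose by contrast of floor polygon vs 6 mm surroundings
def score(q):
    a=place([(x,y,8) for x in(72,60) for y in range(-50,51,10)]+[(x,y,8) for x in range(-60,61,10) for y in(-50,)],q)
    b=place([(80,y,8) for y in range(-50,51,10)],q)
    s=lambda P:cv2.remap(g.astype(np.float32),*[proj("scene",P).astype(np.float32)[:,i:i+1].copy() for i in(0,1)],cv2.INTER_LINEAR).mean()
    return s(a)-s(b)
best=max((score((x,y,w)),x,y,w) for x in np.arange(.482,.513,.003) for y in np.arange(-.274,-.243,.003) for w in(3.04,3.08,3.12))
print("best",best,"pred",score((.497,-.2612,3.081)))
d=np.abs(im.astype(int)-cv2.imread("pics/scene0.png")[...,::-1].astype(int)).max(2)
for n,(u,v) in dict(tape=(255,163),valve=(217,190),glue=(188,205),green=(200,236),pink=(232,263),knife=(309,242)).items(): print(n,d[v-9:v+10,u-9:u+10].mean().round(1),d[v-9:v+10,u-9:u+10].max())
for u in((220,209),(260,244),(302,208)): print("bin corner",u,d[u[1]-5:u[1]+6,u[0]-5:u[0]+6].mean().round(1))
E
python3 w.py
```

```text
position: [0.5123, -0.2643, 0.2875]
orientation: [0.732, 0.68, -0.029, 0.024]
wrist_force: [0.4, -0.8, -0.4]
position: [0.3119, -0.2477, 0.4197]
orientation: [0.733, 0.678, -0.03, 0.027]
wrist_force: [0.5, -0.0, 1.1]
best (np.float32(71.94551), np.float64(0.494), np.float64(-0.274), 3.08) pred 61.715477
tape 3.2 13
valve 7.7 37
glue 2.4 7
green 2.7 28
pink 2.1 6
knife 2.2 5
bin corner (220, 209) 2.3
bin corner (260, 244) 2.6
bin corner (302, 208) 2.8
t 30.85 pos [ 0.314  -0.2476  0.4166] yaw(tool y) -0.075 tiltvec deg [-0.54 -4.31] q [-0.84 -0.29  1.65 -0.06  1.73 -0.78] open 0.0699 F 0 wf [ 0.4  0.  -0.5]
```

```bash
python3 - <<'E'
from h import *
a=cv2.imread("pics/scene0.png",0).astype(np.float32);b=cv2.imread("pics/end.png",0).astype(np.float32)
print("valve shift",cv2.phaseCorrelate(a[175:207,200:234].copy(),b[175:207,200:234].copy()),"tape",cv2.phaseCorrelate(a[145:180,238:272].copy(),b[145:180,238:272].copy()))
for n,f in(("scene","end"),("top","endt")):
    im=cv2.imread(f"pics/{f}.png");g=im.min(2)
    q=(.497,-.2612,3.081);pc=proj(n,place([(75,60,8),(75,-60,8),(-75,-60,8),(-75,60,8),(75,60,34),(75,-60,34),(-75,-60,34),(-75,60,34),(-15,64,108),(-15,-64,108)],q))
    print(n,"pred",pc.round(1).tolist())
    lo=pc.min(0).astype(int)-12;hi=pc.max(0).astype(int)+12
    k,l,st,ce=cv2.connectedComponentsWithStats((g[lo[1]:hi[1],lo[0]:hi[0]]>(150 if n=="scene" else 125)).astype(np.uint8))
    for i in range(1,k):
        if st[i,4]>60: c=max(cv2.findContours((l==i).astype(np.uint8),0,2)[0],key=cv2.contourArea);print(st[i,4],(cv2.approxPolyDP(c,3,True)[:,0]+lo).tolist())
E
```

```text
valve shift ((-0.36253776309271046, 0.0884515786119433), 0.9932614299986098) tape ((-0.0244020484664631, 0.004120520834856478), 0.9847755760046435)
scene pred [[342.0, 171.4], [318.8, 192.1], [281.1, 168.6], [304.7, 149.8], [343.1, 165.5], [319.7, 186.2], [281.5, 162.7], [305.3, 143.9], [323.2, 133.9], [297.0, 154.8]]
826 [[315, 129], [310, 139], [334, 128], [328, 137], [326, 154], [346, 166], [353, 162], [354, 150], [344, 163], [333, 157], [340, 150], [338, 156], [342, 157], [353, 146], [353, 134], [348, 137], [348, 131], [328, 123]]
307 [[307, 128], [298, 126], [272, 147], [277, 147], [269, 159]]
792 [[309, 153], [301, 160], [300, 171], [321, 188], [340, 171]]
top pred [[344.8, 232.2], [309.7, 230.1], [311.8, 186.7], [346.4, 188.7], [346.6, 232.4], [310.8, 230.2], [312.9, 185.9], [348.3, 188.0], [354.6, 204.6], [314.2, 202.2]]
367 [[313, 187], [314, 199], [344, 201], [344, 191]]
777 [[312, 208], [311, 229], [342, 231], [343, 208]]
```

```bash
python3 -c "
from plant import ctrl;print(ctrl.finish_job())"
```

```text
the job is handed in; nothing more can be done
None
```

The job is handed in at about 31 s. All three fittings went into the grey bin, and the emptied tray was set down on the mat, level to within about 0.4°, and released. The bin, tape measure, glue bottle and rings have not moved, and the valve's image shift is under half a pixel. Wrist force jumped to about 60 N when the arm met a joint limit. There joint 3 read up to 0.01 rad below its listed 0.23, so a range fault can't be ruled out.

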